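Turn the score tubes label-up for the reading camera

TASK

Lift every score tube off the turntable and lay it inside the white frame of the green reading mat, its axis straight across a lane, then roll it along the lane until its coloured label faces straight up. Turn a tube only by rolling it on a surface, never in the air, and do not lift one whose label already faces up. When all the tubes lie there label-up and still, press the red shutter button fully down and let go, leaving the tubes so, the pellet tin in the middle of the turntable and the other desk things where they are.

Things in the scene. Friction and masses are not known exactly. Their poses are not given: they have to be found in the camera images.
- tube_red: Score tube with red label: rigid brown cylinder 40 mm in diameter, 66 mm long, white end caps, about 90 g, lying on its side; absent in some runs. Origin: its centre. x: its axis; z: out through the middle of the red label (44 mm long, 70 degrees round, three black dots). A thin black seam lies 180 degrees from it. It rolls on the mat without slipping and stays where left
- tube_blue: Score tube with blue label: rigid brown cylinder 40 mm in diameter, 66 mm long, white end caps, about 90 g, lying on its side; absent in some runs. Origin: its centre. x: its axis; z: out through the middle of the blue label (44 mm long, 70 degrees round, three black dots). A thin black seam lies 180 degrees from it. It rolls on the mat without slipping and stays where left
- tube_green: Score tube with green label: rigid brown cylinder 40 mm in diameter, 66 mm long, white end caps, about 90 g, lying on its side; absent in some runs. Origin: its centre. x: its axis; z: out through the middle of the green label (44 mm long, 70 degrees round, three black dots). A thin black seam lies 180 degrees from it. It rolls on the mat without slipping and stays where left
- tube_yellow: Score tube with yellow label: rigid brown cylinder 40 mm in diameter, 66 mm long, white end caps, about 90 g, lying on its side; absent in some runs. Origin: its centre. x: its axis; z: out through the middle of the yellow label (44 mm long, 70 degrees round, three black dots). A thin black seam lies 180 degrees from it. It rolls on the mat without slipping and stays where left
- turntable_base: White turntable, 270 mm across, at any yaw; its disc spins freely about the vertical, top 24 mm above the desk, rim 10 mm higher. Origin: centre, desk level; axes of the fixed foot. At the start the tubes lie on it, parallel, centres 44 mm up, in four cradles (ribs 6 mm high under each tube), 110 mm apart sideways and 90 mm end to end. It may be left or right of the mat
- mat: Green reading mat, flush: a tube on it has its centre 20 mm above the desk. Origin: middle of the white frame, desk level; x points away from the button strip, along the lanes; y across. Frame 200 mm along x, 324 mm along y; four lanes at y = -123, -41, 41, 123 mm. A rim 13 mm high, inner faces at x = +-115, y = +-166 mm, stops rolling tubes. Tubes lie along y, roll along x
- shutter (a joint): Red shutter button, 28 mm across, on the dark strip of the mat; 0 = up, 0.006 m = fully down (5 N); it springs back
- shutter_top (a point): Centre of the top of the shutter button, 22 mm above the desk when up, at 149 mm from the mat's origin along -x; it is pressed straight down
- pellet_tin: Small brass tin, 42 mm in diameter, 16 mm high, standing loose in the middle of the turntable between the tubes. Origin: centre of its underside
- mug: Blue mug, 76 mm across, 85 mm high, with a handle, beyond the mat and turntable. To be left alone. Origin: centre of its underside
- stapler: Red stapler, 130 mm long, 48 mm high, beyond the mat and turntable. To be left alone. Origin: centre of its underside
- mouse: Black computer mouse, 105 by 62 mm, 30 mm high, at the left. To be left alone. Origin: centre of its underside
- car_key: Black car key, 45 by 34 mm body, 14 mm high, at the right. To be left alone. Origin: centre of its underside
- tape_roll: Yellow tape roll lying flat, 80 mm across, 25 mm high, at the right. To be left alone. Origin: centre of its underside
- red_pen: Red pen, 135 mm long, 9 mm thick, lying between the mat and the turntable. To be left alone. Origin: centre of its underside
Not all that is in view belongs to the job. Leave any orange or turquoise look-alike of the tube_red alone.

How it is judged:
On the way, in this order (a step that is already met when the one before it is completed fails the run):
1. every tube lies on the reading mat, crosswise, label up and still (angle between each of tube_red, tube_blue, tube_green, tube_yellow's own z axis and vertical below 0.3 rad and height (world z) of each of tube_red, tube_blue, tube_green, tube_yellow below 0.026 m and x of tube_red in the frame of mat between -0.1 and 0.1 m and y of tube_red in the frame of mat between -0.14 and 0.14 m and angle between the x axis of each of tube_red, tube_blue, tube_green, tube_yellow and the y axis of mat, either way round below 0.35 rad and linear speed of each of tube_red, tube_blue, tube_green, tube_yellow below 0.02 m/s and x of tube_blue in the frame of mat between -0.1 and 0.1 m and y of tube_blue in the frame of mat between -0.14 and 0.14 m and x of tube_green in the frame of mat between -0.1 and 0.1 m and y of tube_green in the frame of mat between -0.14 and 0.14 m and x of tube_yellow in the frame of mat between -0.1 and 0.1 m and y of tube_yellow in the frame of mat between -0.14 and 0.14 m), for 0.3 s.
2. the shutter button is pressed fully (value of joint shutter above 0.0045 m), for 0.05 s.
At the end, for the whole second after the job is handed in: every tube's centre is on the mat within 100 mm (x) and 140 mm (y) of its origin, axis within 0.35 rad of the mat's y, label within 0.3 rad of straight up, at rest; button released; tin within 50 mm of the turntable's centre (all of step 1 and value of joint shutter below 0.002 m and horizontal distance between pellet_tin and turntable_base below 0.05 m); the robot touches nothing.
It fails at once if a tube is held in the fingers off the surface (centre more than 75 mm up) with its label within 0.7 rad of straight up ((height (world z) of tube_red above 0.075 m and angle between tube_red's own z axis and vertical below 0.7 rad and contact force between the fingers and tube_red above 0.5 N) or (height (world z) of tube_blue above 0.075 m and angle between tube_blue's own z axis and vertical below 0.7 rad and contact force between the fingers and tube_blue above 0.5 N) or (height (world z) of tube_green above 0.075 m and angle between tube_green's own z axis and vertical below 0.7 rad and contact force between the fingers and tube_green above 0.5 N) or (height (world z) of tube_yellow above 0.075 m and angle between tube_yellow's own z axis and vertical below 0.7 rad and contact force between the fingers and tube_yellow above 0.5 N)).
It fails at once if a bystander is moved more than 40 mm (distance of any of mug, stapler, mouse, car_key, tape_roll, red_pen from where it was at the start of the episode above 0.04 m).
It fails at once if the pellet tin is knocked off the middle of the turntable (more than 60 mm from its centre) (horizontal distance between pellet_tin and turntable_base above 0.06 m).
Of tube_red, tube_blue, tube_green, tube_yellow only 3 to 4 are there at a start; the rules pass over those that are not, and their reading is None.
At some moment in a run one of tube_red, tube_blue, tube_green, tube_yellow may be knocked a few centimetres aside while the robot is not near it.
Once in a run the grip may slacken for a moment while it holds something.
It also fails if it takes over 210 s, if anything falls off the work surface, if the arm or the gripper's body presses on something with over 40 N, if the wrist force passes 120 N, or if a joint passes its speed limit or range.

ROBOT

A 7-joint arm with a two-finger parallel gripper is mounted at the origin on the work surface. World frame = base frame: x ahead of the robot, y to its left, z up, the work surface at z = 0. Lengths are in m, angles in rad, forces in N, time in s.
With the tool pointing down it reaches from about 0.425 to 0.975 m from the base axis. Payload 16.7 kg.
Tool frame: the origin (TCP) lies at the very end of the fingers, on their centre line; the grasp point (between the pads) lies 19 mm behind it; z points along the fingers, y is the line along which they close (so a half turn about z gives the same grasp; the last joint's range is limited). The gripper opens to 85 mm and grips with 20 to 120 N. Pads are 22 mm wide; open, the fingers measure 114 mm over their backs; the gripper's body (76 mm by 85 mm) begins 54 mm behind the grasp point. The pads swing forward as they close: fully open they stand 13 mm farther back than shut.
Start: joints at [1.099, 0.426, 0.074, 1.606, -0.034, 1.111, -0.067], TCP at [0.213, -0.64, 0.231] pointing down, gripper open.
Joint ranges: [-2.85, 2.85], [-0.5, 2.14], [-1.23, 1.37], [0.21, 2.46], [-1.02, 4.16], [0.16, 2.05], [-2.73, 2.73]. Speed limits (rad/s): [1.89, 1.89, 2.39, 2.39, 3.01, 3.01, 3.01].

INTERFACE

Orientations are given as a unit quaternion [w, x, y, z].
In Python, from station import get_state, grab_frame, close_job gives the robot as it stands.
- The arm moves only by the tool play_rows, never from a script. Its argument "steps" is a list of rows, each an object with "dp": the shift along the tool's x, y, z normalised to -1 to 1, where 1 is 0.05 m, a list of three; "rotation": the turn, a rotation vector about the tool's x, y, z normalised to -1 to 1, where 1 is 2 pi rad, a list of three. In form: [{"dp": [tx, ty, tz], "rotation": [rx, ry, rz]}, ...]. A call has exactly 5 rows; each row shifts and turns the commanded pose from where the row before left it, along the tool's axes as they then stand; what a row does not reach is not made up. A row lasts 1/10 s, in which the tool goes at most 50 mm and 8.59 degrees, less where a joint would pass 70% of its speed; a pose out of reach is approached as far as the arm can. A call with a number of a shift or a turn outside -1 to 1 is refused whole. A call with a gripper value outside its range is refused whole. "claw" is the opening, from 0 (shut) to 1 (fully open), set as the call begins (left out, the last holds). The fingers move at their own pace and stop on an object; the grip force is fixed at half the most. Time passes only in rows, so rows that do not move let the fingers close, or fill a call up. It gives the time, the measured TCP pose, the force, the opening and the grip force at its end, in the units of the state.
- get_state(): the state, without advancing time (a new reading comes with each control period).
- grab_frame(name): name is "scene" or "side" or "wrist"; returns a dict with "color" (384x512x3 uint8, red, green, blue), "fx", "fy", "cx", "cy" (pixels), "D" ([k1, k2, p1, p2, k3] as OpenCV has them; the pictures are not rectified), "world_to_cam" (4x4, takes a point from world to camera coordinates). Camera axes: x right, y up, looking along -z (the intrinsics and any distortion apply to the point x, -y, -z); pixel columns grow to the right and rows downward; lengths in m; the calibration is good to about 2 mm. A picture is of the moment at which its call begins. There is no depth.
- close_job(): hands the job in; it is judged then, once.
The state is a dict: "time_s": time; "qpos": joint angles; "joint_velocities": joint speeds; "effort": joint torques, N m; "eef_pos": TCP position; "eef_rot": TCP orientation; "force": force on the tool from outside, world axes, zero at the start; "moment": the same for the moment, N m; "gripper_width": finger opening in m; "grip_force": force on a finger pad.
Only numpy, scipy, OpenCV 4.12 (cv2) and the standard library are available. Lean on these libraries where they do the work, as an engineer would, in place of code of your own. Each camera call takes 0.05 s, during which the arm holds its last target. There are 200 camera calls.

## Working session

There is one attempt and no reset: what is moved stays moved. The work goes in short steps, Python scripts to look and compute and a tool call to move; the robot and the scene stay as the last step left them, time stands still between calls to the robot, and variables do not carry over. Pictures are saved under pics/ and viewed, at most 14 in all, crops included, and the job is handed in when it is done.

Besides the shell and the picture viewer there is one more tool, called after "Request:" as name(argument=value, ...) on one line, values as JSON. play_rows: Moves the arm, as the interface text tells. Its arguments: {"type":"object","properties":{"steps":{"type":"array"},"claw":{"type":"number"}},"required":["steps"]}

```bash
mkdir -p pics; ls; cat > h.py <<'E'
import numpy as np,cv2
from station import get_state,grab_frame
from scipy.spatial.transform import Rotation as R
def save(n,f): cv2.imwrite('pics/'+n,cv2.cvtColor(f['color'],cv2.COLOR_RGB2BGR))
def K(f): return np.array([[f['fx'],0,f['cx']],[0,f['fy'],f['cy']],[0,0,1.]])
def ray(f,u,v):
    p=cv2.undistortPoints(np.array([[[u,v]]],float),K(f),np.array(f['D'],float))[0,0]
    T=np.array(f['world_to_cam']);d=T[:3,:3].T@np.array([p[0],-p[1],-1]);o=-T[:3,:3].T@T[:3,3]
    return o,d
def at(f,u,v,z):
    o,d=ray(f,u,v);return o+d*(z-o[2])/d[2]
def proj(f,P):
    P=np.atleast_2d(P);T=np.array(f['world_to_cam']);c=P@T[:3,:3].T+T[:3,3];c=c*[1,-1,-1]
    return cv2.projectPoints(c.reshape(-1,1,3),np.zeros(3),np.zeros(3),K(f),np.array(f['D'],float))[0][:,0]
E
python3 - <<'E'
from h import *
import pickle
F={n:grab_frame(n) for n in('scene','side','wrist')}
pickle.dump(F,open('f0.pkl','wb'))
im=np.vstack([F['scene']['color'],F['side']['color']])
for n in F: save(n+'0.png',F[n])
a=np.hstack([cv2.resize(F['scene']['color'],(800,600))])
cv2.imwrite('pics/a.png',a[...,::-1])
for n in F:
    T=np.array(F[n]['world_to_cam']);print(n,-T[:3,:3].T@T[:3,3],-T[2,:3],F[n]['fx'])
print(get_state())
E
```

```text
pics
scene [ 1.04359719 -0.67301677  1.28650195] [-0.35006771  0.4563623  -0.81803792] 415.37759982711475
side [ 0.32988527 -0.91656077  0.96892101] [ 0.16215534  0.69922959 -0.69626405] 362.8117638400467
wrist [ 0.28596109 -0.61560891  0.3735284 ] [-0.28571844 -0.0929689  -0.95379335] 336.61123956429367
{'time_s': 0.15, 'qpos': array([ 1.09950539,  0.42658047,  0.07387502,  1.60643053, -0.03409521,
        1.11078866, -0.06712414]), 'joint_velocities': array([-4.09659410e-04, -3.21162085e-03, -2.23028169e-04, -1.67561976e-03,
        7.80117811e-05, -3.45933529e-04, -1.35443913e-04]), 'effort': array([ 3.08048540e-03, -9.50319529e+01,  3.76378700e+00, -4.63763237e+01,
        1.94903836e-02,  7.80005328e-03,  9.57009524e-05]), 'eef_pos': array([ 0.21335348, -0.64008135,  0.23079029]), 'eef_rot': array([-4.60514450e-04,  9.87089740e-01,  1.60167479e-01, -1.10970469e-04]), 'force': array([-0.17541962, -0.14302471,  1.22579201]), 'moment': array([-0.00919426, -0.00362218,  0.01178368]), 'grip_force': 0.0, 'gripper_width': 0.08531945358237167}
```

View pics/a.png

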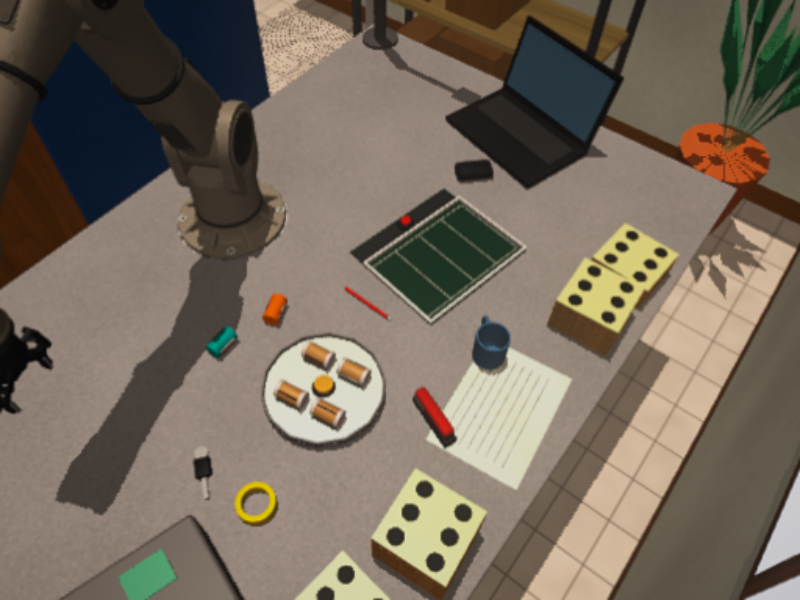

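View pics/side0.png

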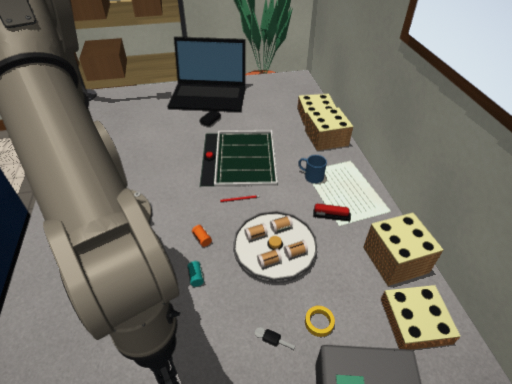

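Scene (800 px view): mat with button at (405,221), turntable (324,389) with four brown tubes at (319,354), (353,372), (292,394), (328,412), and the tin at (323,385). Orange (275,309) and turquoise (222,341) are the look-alikes off the turntable and stay put. The pen lies between mat and turntable.

```bash
python3 - <<'E'
from h import *
import pickle
F=pickle.load(open('f0.pkl','rb'))
s=512/800
f=F['scene'];g=F['side']
print('scene button',at(f,405*s,220*s,.022),'side',at(g,209,156,.022))
for u,v in[(365,265),(432,320),(524,247),(457,197)]: print(at(f,u*s,v*s,0))
print('side');
for u,v in[(215,185),(276,184),(272,131),(217,132)]: print(at(g,u,v,0))
print('tt',at(f,324*s,387*s,.03),at(g,276,245,.03),'tin',at(f,323*s,384*s,.04),at(g,275,242,.04))
for u,v in[(319,354),(353,372),(292,394),(328,412)]: print(at(f,u*s,v*s,.05))
a=F['scene']['color'][200:300,155:260];b=F['side']['color'][200:290,225:330]
c=F['scene']['color'][115:215,215:345]
cv2.imwrite('pics/b.png',np.hstack([cv2.resize(a,(390,380),interpolation=2),cv2.resize(b,(400,380),interpolation=2)])[...,::-1])
E
```

```text
scene button [0.37929212 0.2602616  0.022     ] side [0.37667866 0.24957432 0.022     ]
[0.38060448 0.09303574 0.        ]
[0.61014961 0.06332163 0.        ]
[0.66438584 0.39322357 0.        ]
[0.42810998 0.43192429 0.        ]
side
[0.38102381 0.09774887 0.        ]
[0.61209011 0.05672931 0.        ]
[0.67799286 0.39901171 0.        ]
[0.43192658 0.43969904 0.        ]
tt [ 0.53864532 -0.23937618  0.03      ] [ 0.53590366 -0.24631724  0.03      ] tin [ 0.53620862 -0.23873453  0.04      ] [ 0.53341219 -0.24141016  0.04      ]
[ 0.48444403 -0.19209138  0.05      ]
[ 0.57187298 -0.18023234  0.05      ]
[ 0.50458866 -0.30061464  0.05      ]
[ 0.59155862 -0.28478795  0.05      ]
```

View pics/b.png

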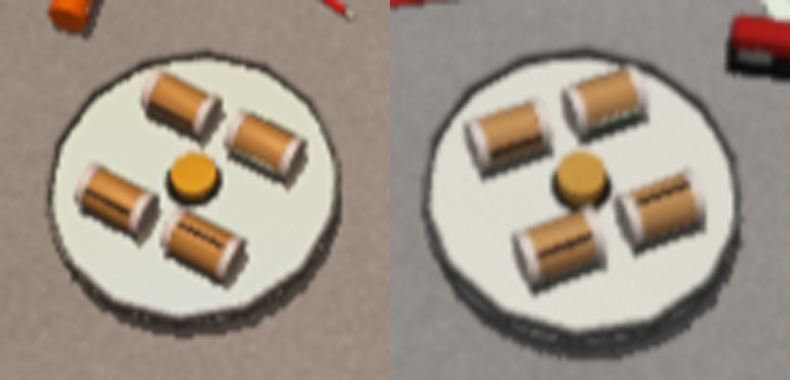

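Close-up: the tubes are parallel, and seams show on all but the far-side one (a sliver of green there). So no label faces up. I'll go above the turntable for a close look.

```bash
cat >> h.py <<'E'
def yawtcp():
    s=get_state();w,x,y,z=s['eef_rot'];M=R.from_quat([x,y,z,w]).as_matrix()
    return s,np.array(s['eef_pos']),np.arctan2(M[1,0],M[0,0]),M
def plan(legs,start=None):
    """legs: list of (x,y,z,yawdeg,nrows): prints tool-frame rows (dp, rot); returns nothing"""
    s,p,yw,M=yawtcp()
    if start is not None: p=np.array(start[:3]);yw=np.radians(start[3])
    for x,y,z,a,n in legs:
        t=np.array([x,y,z]);a=np.radians(a)
        for i in range(n):
            d=(t-p)/(n-i);da=((a-yw+np.pi)%(2*np.pi)-np.pi)/(n-i)
            c,s_=np.cos(yw),np.sin(yw)
            tl=np.array([c*d[0]+s_*d[1], s_*d[0]-c*d[1], -d[2]])/.05
            tl=np.round(tl,2);r=np.round(-da/(2*np.pi),4)
            print('   ',tl.tolist(),r, '!' if abs(tl).max()>1 else '')
            e=tl*.05;p=p+np.array([c*e[0]+s_*e[1],s_*e[0]-c*e[1],-e[2]]);yw-=r*2*np.pi
        print('->',p.round(4),np.degrees(yw).round(1))
E
python3 - <<'E'
from h import *
s,p,yw,M=yawtcp();print(p,np.degrees(yw),M.round(3).tolist())
plan([(0.50,-.24,.30,8,15)])
E
```

```text
[ 0.21335348 -0.64008135  0.23079029] 18.433238877959404 [[0.949, 0.316, -0.0], [0.316, -0.949, 0.001], [-0.0, -0.001, -1.0]]
    [0.53, -0.39, -0.09] 0.0019 
    [0.53, -0.39, -0.09] 0.0019 
    [0.52, -0.4, -0.09] 0.0019 
    [0.52, -0.4, -0.09] 0.0019 
    [0.51, -0.41, -0.09] 0.0019 
    [0.51, -0.42, -0.09] 0.0019 
    [0.5, -0.42, -0.09] 0.002 
    [0.5, -0.43, -0.09] 0.0019 
    [0.49, -0.43, -0.09] 0.002 
    [0.49, -0.44, -0.1] 0.0019 
    [0.48, -0.45, -0.09] 0.002 
    [0.47, -0.45, -0.1] 0.0019 
    [0.47, -0.46, -0.09] 0.002 
    [0.46, -0.46, -0.1] 0.0019 
    [0.46, -0.47, -0.09] 0.002 
-> [ 0.4998 -0.2401  0.2998] 8.0
```

Request:
play_rows(steps=[{"dp": [0.53, -0.39, -0.1], "rotation": [0, 0, 0.002]}, {"dp": [0.53, -0.39, -0.1], "rotation": [0, 0, 0.002]}, {"dp": [0.52, -0.4, -0.1], "rotation": [0, 0, 0.002]}, {"dp": [0.52, -0.4, -0.1], "rotation": [0, 0, 0.002]}, {"dp": [0.51, -0.41, -0.1], "rotation": [0, 0, 0.002]}])

```text
time_s: 0.65
eef_pos: [0.3098, -0.5058, 0.2563]
eef_rot: [-0.0, 0.992, 0.129, -0.0]
force: [0.1, -0.3, 0.2]
gripper_width: 0.0855
grip_force: 0.0
```

Request:
play_rows(steps=[{"dp": [0.51, -0.42, -0.1], "rotation": [0, 0, 0.002]}, {"dp": [0.5, -0.42, -0.1], "rotation": [0, 0, 0.002]}, {"dp": [0.5, -0.43, -0.1], "rotation": [0, 0, 0.002]}, {"dp": [0.49, -0.43, -0.1], "rotation": [0, 0, 0.002]}, {"dp": [0.49, -0.44, -0.1], "rotation": [0, 0, 0.002]}])

```text
time_s: 1.15
eef_pos: [0.406, -0.3729, 0.2814]
eef_rot: [-0.0, 0.995, 0.098, -0.0]
force: [0.7, -0.3, 0.6]
gripper_width: 0.0854
grip_force: 0.0
```

Request:
play_rows(steps=[{"dp": [0.48, -0.45, -0.1], "rotation": [0, 0, 0.002]}, {"dp": [0.47, -0.45, -0.1], "rotation": [0, 0, 0.002]}, {"dp": [0.47, -0.46, -0.1], "rotation": [0, 0, 0.002]}, {"dp": [0.46, -0.46, -0.1], "rotation": [0, 0, 0.002]}, {"dp": [0.46, -0.47, -0.1], "rotation": [0, 0, 0.002]}])

```text
time_s: 1.65
eef_pos: [0.5018, -0.2402, 0.3065]
eef_rot: [-0.0, 0.998, 0.066, -0.0]
force: [0.4, -0.4, -0.4]
gripper_width: 0.0853
grip_force: 0.0
```

```bash
python3 - <<'E'
from h import *
import pickle
f=grab_frame('wrist');pickle.dump(f,open('w1.pkl','wb'))
cv2.imwrite('pics/w1.png',cv2.resize(f['color'],(800,600),interpolation=2)[...,::-1])
s,p,yw,M=yawtcp();print(p,np.degrees(yw),s['time_s'])
E
```

```text
[ 0.50527908 -0.23501863  0.30721182] 7.870915237765178 1.7
```

View pics/w1.png

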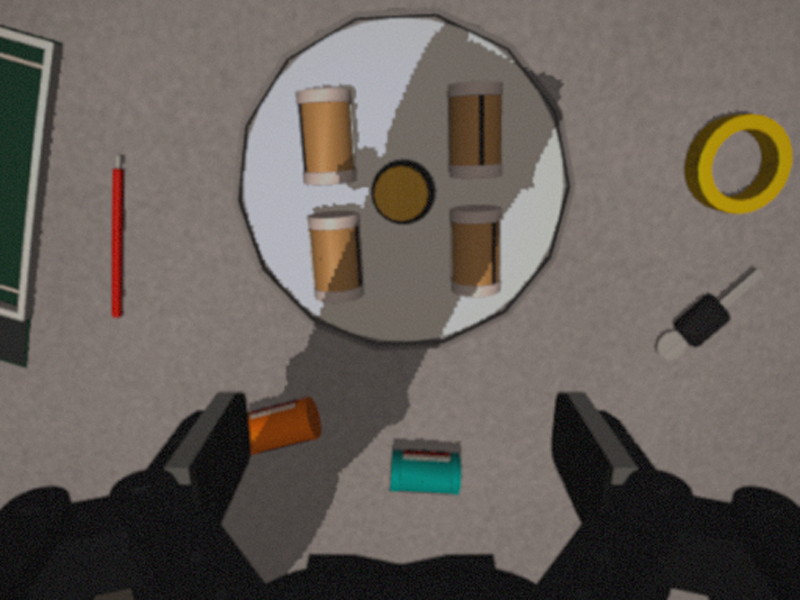

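Wrist view (800 px): tin (403,192); tubes A (335,255), B (327,135), C (475,250), D (475,130), all on the turntable. Seams: A at right edge x≈359, B at left edge x≈303, C at x≈494, D at x≈482. The look-alikes, orange (285,425) and turquoise (427,470), are off the turntable.

```bash
python3 - <<'E'
from h import *
import pickle
f=pickle.load(open('w1.pkl','rb'));s=.64
print('tin',at(f,403*s,190*s,.04),'tt',at(f,404*s,180*s,.03))
C={}
for n,(u,v,us,vs) in dict(A=(336,256,359,255),B=(327,135,303,120),C=(476,250,494,255),D=(475,129,482,130)).items():
    c=at(f,u*s,v*s,.044);C[n]=c
    o,d=ray(f,us*s,vs*s)
    ax=np.array([np.cos(np.radians(7)),np.sin(np.radians(7)),0]);la=np.array([-ax[1],ax[0],0])
    # 2d in (la,z)
    O=np.array([(o-c)@la,o[2]-.044]);D=np.array([d@la,d[2]])
    t=-(O@D)/(D@D);q=O+t*D;h=np.hypot(*q)
    if h<.02: q=q-D/np.hypot(*D)*np.sqrt(.0004-h*h)
    print(n,c.round(4),'seam deg from up toward +la(y)',np.degrees(np.arctan2(q[0],q[1])).round(1),'miss',h.round(4))
for a,b in('AB','CD','AC','BD'): v=C[b]-C[a];print(a,b,np.hypot(*v[:2]).round(4),np.degrees(np.arctan2(v[1],v[0])).round(1))
# mat rotated edges: frame right corner bits
print('mat corner near-right white frame',at(f,52*s,45*s,0),at(f,22*s,318*s,0))
E
```

```text
tin [ 0.53569484 -0.23690776  0.04      ] tt [ 0.54245468 -0.23682215  0.03      ]
A [ 0.4781 -0.1913  0.044 ] seam deg from up toward +la(y) -69.6 miss 0.0181
B [ 0.5688 -0.1756  0.044 ] seam deg from up toward +la(y) 49.0 miss 0.0172
C [ 0.4976 -0.3     0.044 ] seam deg from up toward +la(y) -34.9 miss 0.0142
D [ 0.5875 -0.2836  0.044 ] seam deg from up toward +la(y) -6.6 miss 0.0052
A B 0.092 9.8
C D 0.0914 10.3
A C 0.1104 -79.9
B D 0.1096 -80.2
mat corner near-right white frame [0.61171091 0.05917407 0.        ] [0.37002019 0.10103972 0.        ]
```

```bash
cat >> h.py <<'E'
MAT=[0.523,0.247,np.radians(-9.5)]
def m2w(x,y): c,s=np.cos(MAT[2]),np.sin(MAT[2]);return MAT[0]+c*x-s*y,MAT[1]+s*x+c*y
def w2m(x,y): c,s=np.cos(MAT[2]),np.sin(MAT[2]);x-=MAT[0];y-=MAT[1];return c*x+s*y,-s*x+c*y
def tubes(f,z=.044):
    hsv=cv2.cvtColor(f['color'],cv2.COLOR_RGB2HSV)
    m=cv2.inRange(hsv,(8,100,60),(18,190,255))
    m=cv2.morphologyEx(m,cv2.MORPH_CLOSE,np.ones((7,7)))
    n,l,st,ce=cv2.connectedComponentsWithStats(m);out=[]
    for i in range(1,n):
        if st[i,4]<300: continue
        P=np.argwhere(l==i)[:,::-1].astype(float)
        W=np.array([at(f,u,v,z)[:2] for u,v in P[::5]]);c=W.mean(0);e,V=np.linalg.eigh(np.cov((W-c).T))
        a=np.degrees(np.arctan2(V[1,1],V[0,1]))%180
        out.append((c.round(4),round(a,1),st[i,4],ce[i].round(0),np.sqrt(e).round(4)))
    return out
E
python3 - <<'E'
from h import *
import pickle
for o in tubes(pickle.load(open('w1.pkl','rb'))):print(*o)
plan([(.588,-.283,.14,10,5),(.588,-.283,.031,10,5)])
x,y=m2w(-.03,.12)
print(x,y)
plan([(x,y,.085,80.5,15),(x,y,.007,80.5,5)],start=(.588,-.283,.085,10))
E
```

```text
[ 0.5871 -0.2832] 6.9 1426 [304.  83.] [0.0107 0.0143]
[ 0.5679 -0.175 ] 7.1 1344 [209.  87.] [0.0102 0.0143]
[ 0.5336 -0.2355] 61.2 928 [256. 124.] [0.0102 0.0103]
[ 0.4949 -0.2996] 11.8 1134 [304. 162.] [0.0103 0.0143]
[ 0.4753 -0.1901] 9.5 1075 [214. 166.] [0.0099 0.0142]
    [0.3, 0.24, 0.67] -0.0012 
    [0.3, 0.24, 0.67] -0.0012 
    [0.3, 0.24, 0.67] -0.0012 
    [0.3, 0.24, 0.67] -0.0012 
    [0.29, 0.24, 0.66] -0.0011 
-> [ 0.588  -0.283   0.1402] 10.0
    [-0.0, -0.0, 0.44] -0.0 
    [-0.0, -0.0, 0.44] -0.0 
    [-0.0, -0.0, 0.43] -0.0 
    [-0.0, -0.0, 0.44] -0.0 
    [-0.0, -0.0, 0.43] -0.0 
-> [ 0.588  -0.283   0.0312] 10.0
0.5132171446571644 0.3703057003602881
    [0.05, -0.88, -0.0] -0.0131 
    [0.13, -0.87, -0.0] -0.0131 
    [0.2, -0.85, -0.0] -0.013 
    [0.26, -0.84, -0.0] -0.0131 
    [0.33, -0.81, -0.0] -0.013 
    [0.4, -0.78, -0.0] -0.0131 
    [0.46, -0.75, -0.0] -0.013 
    [0.52, -0.71, -0.0] -0.0131 
    [0.58, -0.66, -0.0] -0.013 
    [0.63, -0.61, -0.0] -0.0131 
    [0.67, -0.56, -0.0] -0.013 
    [0.72, -0.5, -0.0] -0.0131 
    [0.76, -0.44, -0.0] -0.013 
    [0.79, -0.37, -0.0] -0.0131 
    [0.81, -0.31, -0.0] -0.013 
-> [0.5132 0.3701 0.085 ] 80.5
    [0.0, -0.0, 0.31] -0.0 
    [0.0, -0.0, 0.31] -0.0 
    [0.0, -0.0, 0.31] -0.0 
    [0.0, -0.0, 0.32] -0.0 
    [0.0, -0.0, 0.31] -0.0 
-> [0.5132 0.3701 0.007 ] 80.5
```

Detection agrees. Grasp D.

Request:
play_rows(steps=[{"dp": [0.3, 0.24, 0.67], "rotation": [0, 0, -0.0012]}, {"dp": [0.3, 0.24, 0.67], "rotation": [0, 0, -0.0012]}, {"dp": [0.3, 0.24, 0.67], "rotation": [0, 0, -0.0012]}, {"dp": [0.3, 0.24, 0.67], "rotation": [0, 0, -0.0012]}, {"dp": [0.29, 0.24, 0.66], "rotation": [0, 0, -0.0012]}], claw=0.78)

```text
time_s: 2.2
eef_pos: [0.5842, -0.2901, 0.1377]
eef_rot: [-0.0, 0.996, 0.086, -0.0]
force: [0.7, -0.2, -0.4]
gripper_width: 0.0666
grip_force: 0.0
```

Request:
play_rows(steps=[{"dp": [0, 0, 0], "rotation": [0, 0, 0]}, {"dp": [0, 0, 0.54], "rotation": [0, 0, 0]}, {"dp": [0, 0, 0.54], "rotation": [0, 0, 0]}, {"dp": [0, 0, 0.54], "rotation": [0, 0, 0]}, {"dp": [0, 0, 0.54], "rotation": [0, 0, 0]}])

```text
time_s: 2.7
eef_pos: [0.5839, -0.2898, 0.0315]
eef_rot: [0.0, 0.996, 0.085, 0.0]
force: [1.0, -0.3, 0.5]
gripper_width: 0.0663
grip_force: 0.0
```

Request:
play_rows(steps=[{"dp": [0, 0, 0], "rotation": [0, 0, 0]}, {"dp": [0, 0, 0], "rotation": [0, 0, 0]}, {"dp": [0, 0, 0], "rotation": [0, 0, 0]}, {"dp": [0, 0, 0], "rotation": [0, 0, 0]}, {"dp": [0, 0, 0], "rotation": [0, 0, 0]}], claw=0)

```text
time_s: 3.2
eef_pos: [0.5846, -0.2901, 0.0328]
eef_rot: [0.001, 0.996, 0.085, 0.001]
force: [-0.2, -0.2, 1.1]
gripper_width: 0.038
grip_force: 60.0
```

Request:
play_rows(steps=[{"dp": [0, 0, 0], "rotation": [0, 0, 0]}, {"dp": [0, 0, 0], "rotation": [0, 0, 0]}, {"dp": [0, 0, 0], "rotation": [0, 0, 0]}, {"dp": [0, 0, 0], "rotation": [0, 0, 0]}, {"dp": [0, 0, 0], "rotation": [0, 0, 0]}])

```text
time_s: 3.7
eef_pos: [0.5847, -0.29, 0.0321]
eef_rot: [0.0, 0.996, 0.085, 0.001]
force: [1.4, -0.3, 7.6]
gripper_width: 0.0383
grip_force: 60.6
```

```bash
python3 - <<'E'
from h import *
s,p,yw,M=yawtcp();print(p,np.degrees(yw),s['time_s'],s['gripper_width'],s['grip_force'],s['force'])
f=grab_frame('wrist');save('w2.png',f)
E
```

```text
[ 0.58467528 -0.28995517  0.03211017] 9.78657041411035 3.7 0.03825042104908718 60.572136640548706 [ 1.43888564 -0.34590976  7.59491589]
```

View pics/w2.png

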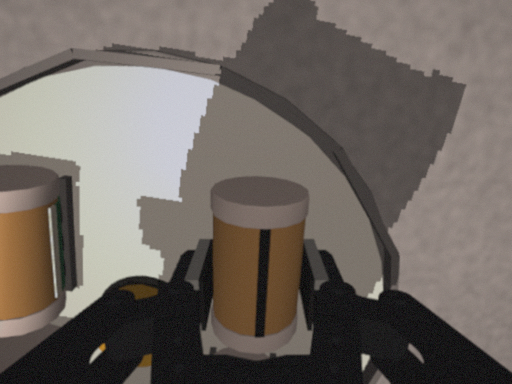

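D is held between the pads, seam up; the pads sit mid-length and the tin is undisturbed.

Request:
play_rows(steps=[{"dp": [0, 0, -0.2], "rotation": [0, 0, 0]}, {"dp": [0, 0, -0.3], "rotation": [0, 0, 0]}, {"dp": [0, 0, -0.4], "rotation": [0, 0, 0]}, {"dp": [0, 0, -0.2], "rotation": [0, 0, 0]}, {"dp": [0, 0, 0], "rotation": [0, 0, 0]}])

```text
time_s: 4.25
eef_pos: [0.5848, -0.29, 0.0885]
eef_rot: [0.001, 0.996, 0.085, 0.001]
force: [0.5, -0.5, -1.0]
gripper_width: 0.0384
grip_force: 59.8
```

```bash
python3 - <<'E'
from h import *
s,p,yw,M=yawtcp();print(p,np.degrees(yw),s['time_s'],s['gripper_width'],s['grip_force'],s['force'])
x,y=m2w(-.03,.12)
plan([(x,y,.085,80.5,20)])
E
```

```text
[ 0.58477551 -0.29004892  0.08849499] 9.788569667732267 4.25 0.03840722484222177 59.83377277851105 [ 0.50136001 -0.50841467 -0.96146735]
    [0.04, -0.66, 0.0] -0.0098 
    [0.08, -0.66, 0.0] -0.0098 
    [0.12, -0.65, 0.0] -0.0098 
    [0.16, -0.64, 0.0] -0.0098 
    [0.2, -0.63, 0.0] -0.0098 
    [0.24, -0.62, 0.0] -0.0098 
    [0.28, -0.6, 0.0] -0.0098 
    [0.32, -0.59, 0.01] -0.0098 
    [0.35, -0.56, 0.0] -0.0098 
    [0.39, -0.54, 0.01] -0.0098 
    [0.42, -0.52, 0.0] -0.0098 
    [0.45, -0.49, 0.01] -0.0098 
    [0.48, -0.46, 0.0] -0.0099 
    [0.5, -0.43, 0.01] -0.0098 
    [0.53, -0.4, 0.0] -0.0099 
    [0.56, -0.37, 0.01] -0.0098 
    [0.58, -0.33, 0.0] -0.0099 
    [0.59, -0.3, 0.01] -0.0098 
    [0.61, -0.26, 0.0] -0.0099 
    [0.63, -0.22, 0.01] -0.0098 
-> [0.513  0.3703 0.085 ] 80.5
```

Request:
play_rows(steps=[{"dp": [0.04, -0.66, 0], "rotation": [0, 0, -0.0098]}, {"dp": [0.08, -0.66, 0], "rotation": [0, 0, -0.0098]}, {"dp": [0.12, -0.65, 0], "rotation": [0, 0, -0.0098]}, {"dp": [0.16, -0.64, 0], "rotation": [0, 0, -0.0098]}, {"dp": [0.2, -0.63, 0], "rotation": [0, 0, -0.0098]}])

```text
time_s: 4.75
eef_pos: [0.5649, -0.124, 0.0858]
eef_rot: [-0.0, 0.971, 0.238, -0.0]
force: [0.2, 0.2, -1.3]
gripper_width: 0.0384
grip_force: 59.9
```

Request:
play_rows(steps=[{"dp": [0.24, -0.62, 0], "rotation": [0, 0, -0.0098]}, {"dp": [0.28, -0.6, 0], "rotation": [0, 0, -0.0098]}, {"dp": [0.32, -0.59, 0], "rotation": [0, 0, -0.0098]}, {"dp": [0.35, -0.56, 0], "rotation": [0, 0, -0.0098]}, {"dp": [0.39, -0.54, 0], "rotation": [0, 0, -0.0098]}])

```text
time_s: 5.25
eef_pos: [0.5475, 0.0412, 0.0859]
eef_rot: [-0.0, 0.923, 0.384, -0.0]
force: [0.3, 0.7, -1.0]
gripper_width: 0.0386
grip_force: 42.8
```

Request:
play_rows(steps=[{"dp": [0.42, -0.52, 0], "rotation": [0, 0, -0.0098]}, {"dp": [0.45, -0.49, 0], "rotation": [0, 0, -0.0098]}, {"dp": [0.48, -0.46, 0], "rotation": [0, 0, -0.0098]}, {"dp": [0.5, -0.43, 0], "rotation": [0, 0, -0.0098]}, {"dp": [0.53, -0.4, 0], "rotation": [0, 0, -0.0098]}])

```text
time_s: 5.75
eef_pos: [0.5298, 0.2063, 0.0859]
eef_rot: [-0.0, 0.853, 0.521, -0.0]
force: [1.8, -0.4, -1.5]
gripper_width: 0.038
grip_force: 62.6
```

Request:
play_rows(steps=[{"dp": [0.56, -0.37, 0], "rotation": [0, 0, -0.0098]}, {"dp": [0.58, -0.33, 0], "rotation": [0, 0, -0.0098]}, {"dp": [0.59, -0.3, 0], "rotation": [0, 0, -0.0098]}, {"dp": [0.61, -0.26, 0], "rotation": [0, 0, -0.0098]}, {"dp": [0.63, -0.22, 0], "rotation": [0, 0, -0.0098]}])

```text
time_s: 6.25
eef_pos: [0.5118, 0.3717, 0.0857]
eef_rot: [-0.0, 0.763, 0.646, -0.0]
force: [0.4, 0.6, -0.5]
gripper_width: 0.0382
grip_force: 62.9
```

Request:
play_rows(steps=[{"dp": [0, 0, 0], "rotation": [0, 0, 0]}, {"dp": [0, 0, 0], "rotation": [0, 0, 0]}, {"dp": [0, 0, 0], "rotation": [0, 0, 0]}, {"dp": [0, 0, 0], "rotation": [0, 0, 0]}, {"dp": [0, 0, 0], "rotation": [0, 0, 0]}])

```text
time_s: 6.75
eef_pos: [0.5127, 0.3698, 0.0863]
eef_rot: [0.0, 0.764, 0.645, -0.0]
force: [-0.4, 0.8, -1.1]
gripper_width: 0.0379
grip_force: 62.8
```

```bash
python3 - <<'E'
from h import *
import pickle
s,p,yw,M=yawtcp();print(p,np.degrees(yw),s['time_s'],s['gripper_width'],s['grip_force'],s['force'])
f=grab_frame('wrist');save('w3.png',f);pickle.dump(f,open('w3.pkl','wb'))
for n in('scene','side'):
  f=grab_frame(n);pickle.dump(f,open(n+'3.pkl','wb'));save(n+'3.png',f)
E
```

```text
[0.51273446 0.36984646 0.0863443 ] 80.27640333556624 6.75 0.03794475807958521 62.80195355415344 [-0.44804202  0.77379505 -1.08813235]
```

View pics/w3.png

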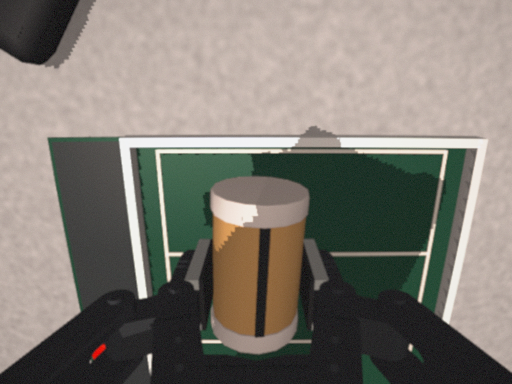

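D is still held over the mat's far lane. The white frame's far corners are at (158,152) and (447,153), and a lane line at v≈254. I'll use those to refine the mat pose.

```bash
python3 - <<'E'
from h import *
import pickle
f=pickle.load(open('w3.pkl','rb'))
a=at(f,158,152,0)[:2];b=at(f,447,153,0)[:2];d=b-a;print(a,b,np.hypot(*d),np.degrees(np.arctan2(d[1],d[0])))
l=at(f,166,254,0)[:2];r=at(f,432,254,0)[:2];print(l,r,np.hypot(*(r-l)),np.hypot(*(a-l)))
print('b in mat',[np.round(w2m(*q),4) for q in(a,b,l,r)])
E
```

```text
[0.45076003 0.41384738] [0.65004632 0.37932638] 0.20225410400713675 -9.82743386469449
[0.43657745 0.3362972 ] [0.63854784 0.30091504] 0.20504617552647228 0.07883638331197566
b in mat [array([-0.0988,  0.1526]), array([0.1035, 0.1515]), array([-0.1   ,  0.0738]), array([0.1051, 0.0722])]
```

```bash
sed -i 's/^MAT=.*/MAT=[0.523,0.2375,np.radians(-9.9)]/' h.py; python3 - <<'E'
from h import *
s,p,yw,M=yawtcp()
x,y=m2w(-.03,.122)
plan([(x,y,.0865,80.1,2),(x,y,.008,80.1,5)])
E
```

```text
[-0.07, 0.03, -0.0] 0.0003 
    [-0.07, 0.03, -0.0] 0.0003 
-> [0.5144 0.363  0.0865] 80.1
    [-0.0, 0.0, 0.31] 0.0 
    [-0.0, 0.0, 0.31] 0.0 
    [-0.0, 0.0, 0.32] 0.0 
    [-0.0, 0.0, 0.31] 0.0 
    [-0.0, 0.0, 0.32] 0.0 
-> [0.5144 0.363  0.008 ] 80.1
```

Request:
play_rows(steps=[{"dp": [-0.14, 0.06, 0.3], "rotation": [0, 0, 0]}, {"dp": [0, 0, 0.4], "rotation": [0, 0, 0]}, {"dp": [0, 0, 0.4], "rotation": [0, 0, 0]}, {"dp": [0, 0, 0.3], "rotation": [0, 0, 0]}, {"dp": [0, 0, 0.15], "rotation": [0, 0, 0]}])

```text
time_s: 7.4
eef_pos: [0.5137, 0.3626, 0.0072]
eef_rot: [-0.0, 0.764, 0.645, -0.001]
force: [5.8, 3.5, 35.6]
gripper_width: 0.0385
grip_force: 62.9
```

Request:
play_rows(steps=[{"dp": [0, 0, 0], "rotation": [0, 0, 0]}, {"dp": [0, 0, 0], "rotation": [0, 0, 0]}, {"dp": [0, 0, 0], "rotation": [0, 0, 0]}, {"dp": [0, 0, 0], "rotation": [0, 0, 0]}, {"dp": [0, 0, 0], "rotation": [0, 0, 0]}])

```text
time_s: 7.9
eef_pos: [0.5142, 0.3634, 0.009]
eef_rot: [-0.0, 0.764, 0.645, 0.0]
force: [0.0, 0.6, -0.7]
gripper_width: 0.0384
grip_force: 60.3
```

Request:
play_rows(steps=[{"dp": [0, 0, 0], "rotation": [0, 0, 0]}, {"dp": [0, 0, 0], "rotation": [0, 0, 0]}, {"dp": [0, 0, 0], "rotation": [0, 0, 0]}, {"dp": [0, 0, 0], "rotation": [0, 0, 0]}, {"dp": [0, 0, 0], "rotation": [0, 0, 0]}], claw=0.56)

```text
time_s: 8.4
eef_pos: [0.5141, 0.3634, 0.0089]
eef_rot: [-0.0, 0.764, 0.645, 0.0]
force: [0.2, -0.2, -0.5]
gripper_width: 0.048
grip_force: 0.0
```

```bash
python3 - <<'E'
from h import *
s,p,yw,M=yawtcp();print(p,w2m(*p[:2]),np.degrees(yw),s['time_s'],s['gripper_width'],s['grip_force'],s['force'])
E
```

```text
[0.51413872 0.36336403 0.00885387] (np.float64(-0.030369021217269934), np.float64(0.1224663177808708)) 80.35810412514226 8.4 0.04803157579816392 0.0 [ 0.21283415 -0.16232875 -0.51895007]
```

Request:
play_rows(steps=[{"dp": [0, 0.1, 0], "rotation": [0, 0, 0]}, {"dp": [0, 0.2, 0], "rotation": [0, 0, 0]}, {"dp": [0, 0.2, 0], "rotation": [0, 0, 0]}, {"dp": [0, 0.2, 0], "rotation": [0, 0, 0]}, {"dp": [0, 0.2, 0], "rotation": [0, 0, 0]}])

```text
time_s: 8.9
eef_pos: [0.5598, 0.3554, 0.0088]
eef_rot: [0.0, 0.764, 0.645, 0.0]
force: [-0.1, 0.3, -0.3]
gripper_width: 0.048
grip_force: 0.0
```

Request:
play_rows(steps=[{"dp": [0, 0.2, 0], "rotation": [0, 0, 0]}, {"dp": [0, 0.12, 0], "rotation": [0, 0, 0]}, {"dp": [0, 0.06, 0], "rotation": [0, 0, 0]}, {"dp": [0, 0, 0], "rotation": [0, 0, 0]}, {"dp": [0, 0, 0], "rotation": [0, 0, 0]}])

```text
time_s: 9.4
eef_pos: [0.5769, 0.3528, 0.0088]
eef_rot: [-0.0, 0.764, 0.645, -0.0]
force: [-0.3, -0.0, -0.1]
gripper_width: 0.0478
grip_force: 0.0
```

Request:
play_rows(steps=[{"dp": [0, -0.06, 0], "rotation": [0, 0, 0]}, {"dp": [0, 0, 0], "rotation": [0, 0, 0]}, {"dp": [0, 0, 0], "rotation": [0, 0, 0]}, {"dp": [0, 0, 0], "rotation": [0, 0, 0]}, {"dp": [0, 0, 0], "rotation": [0, 0, 0]}])

```text
time_s: 9.9
eef_pos: [0.5743, 0.3531, 0.0089]
eef_rot: [-0.0, 0.764, 0.645, 0.0]
force: [0.8, 0.2, 0.4]
gripper_width: 0.0482
grip_force: 0.0
```

```bash
python3 - <<'E'
from h import *
s,p,yw,M=yawtcp();print(p,w2m(*p[:2]),np.degrees(yw),s['time_s'],s['gripper_width'],s['grip_force'],s['force'])
f=grab_frame('wrist');save('w4.png',f)
E
```

```text
[0.57429882 0.35311537 0.00887722] (np.float64(0.030657297495898232), np.float64(0.1227135389662646)) 80.3556450475913 9.9 0.04822586760329608 0.0 [0.82436837 0.23124382 0.41366489]
```

View pics/w4.png

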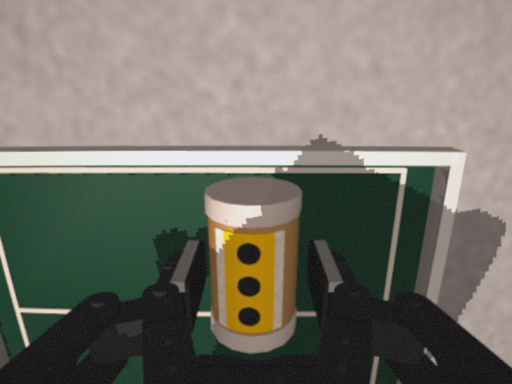

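D is the yellow tube: label centre at x≈250 against tube centre 253, so label-up within a few degrees. Back to look at the turntable.

```bash
python3 - <<'E'
from h import *
plan([(.50,-.24,.28,10,20)],start=(.5743,.3531,.109,80.4))
E
```

```text
[-0.6, 0.03, -0.17] 0.0098 
    [-0.59, 0.06, -0.17] 0.0098 
    [-0.59, 0.1, -0.17] 0.0098 
    [-0.58, 0.13, -0.17] 0.0098 
    [-0.57, 0.17, -0.17] 0.0098 
    [-0.56, 0.21, -0.17] 0.0098 
    [-0.55, 0.24, -0.17] 0.0098 
    [-0.53, 0.27, -0.17] 0.0098 
    [-0.51, 0.31, -0.17] 0.0098 
    [-0.5, 0.34, -0.17] 0.0098 
    [-0.47, 0.37, -0.17] 0.0098 
    [-0.45, 0.39, -0.17] 0.0098 
    [-0.43, 0.42, -0.17] 0.0097 
    [-0.4, 0.45, -0.17] 0.0098 
    [-0.37, 0.47, -0.17] 0.0097 
    [-0.34, 0.49, -0.17] 0.0098 
    [-0.31, 0.51, -0.17] 0.0097 
    [-0.28, 0.53, -0.18] 0.0098 
    [-0.24, 0.54, -0.17] 0.0097 
    [-0.21, 0.56, -0.18] 0.0098 
-> [ 0.5002 -0.2399  0.28  ] 10.0
```

Request:
play_rows(steps=[{"dp": [0, 0, -0.3], "rotation": [0, 0, 0]}, {"dp": [0, 0, -0.5], "rotation": [0, 0, 0]}, {"dp": [0, 0, -0.6], "rotation": [0, 0, 0]}, {"dp": [0, 0, -0.6], "rotation": [0, 0, 0]}, {"dp": [0, 0, 0], "rotation": [0, 0, 0]}])

```text
time_s: 10.45
eef_pos: [0.5761, 0.3547, 0.1144]
eef_rot: [0.0, 0.764, 0.645, 0.003]
force: [0.2, 0.8, 0.0]
gripper_width: 0.0479
grip_force: 0.0
```

Request:
play_rows(steps=[{"dp": [-0.6, 0.03, -0.17], "rotation": [0, 0, 0.0098]}, {"dp": [-0.59, 0.06, -0.17], "rotation": [0, 0, 0.0098]}, {"dp": [-0.59, 0.1, -0.17], "rotation": [0, 0, 0.0098]}, {"dp": [-0.58, 0.13, -0.17], "rotation": [0, 0, 0.0098]}, {"dp": [-0.57, 0.17, -0.17], "rotation": [0, 0, 0.0098]}], claw=0.78)

```text
time_s: 10.95
eef_pos: [0.5553, 0.2041, 0.1523]
eef_rot: [0.0, 0.855, 0.519, 0.0]
force: [0.8, 0.3, 0.5]
gripper_width: 0.0664
grip_force: 0.0
```

Request:
play_rows(steps=[{"dp": [-0.56, 0.21, -0.17], "rotation": [0, 0, 0.0098]}, {"dp": [-0.55, 0.24, -0.17], "rotation": [0, 0, 0.0098]}, {"dp": [-0.53, 0.27, -0.17], "rotation": [0, 0, 0.0098]}, {"dp": [-0.51, 0.31, -0.17], "rotation": [0, 0, 0.0098]}, {"dp": [-0.5, 0.34, -0.17], "rotation": [0, 0, 0.0098]}])

```text
time_s: 11.45
eef_pos: [0.537, 0.0556, 0.1948]
eef_rot: [0.0, 0.924, 0.382, 0.0]
force: [1.0, 0.2, -0.7]
gripper_width: 0.0665
grip_force: 0.0
```

Request:
play_rows(steps=[{"dp": [-0.47, 0.37, -0.17], "rotation": [0, 0, 0.0098]}, {"dp": [-0.45, 0.39, -0.17], "rotation": [0, 0, 0.0098]}, {"dp": [-0.43, 0.42, -0.17], "rotation": [0, 0, 0.0098]}, {"dp": [-0.4, 0.45, -0.17], "rotation": [0, 0, 0.0098]}, {"dp": [-0.37, 0.47, -0.17], "rotation": [0, 0, 0.0098]}])

```text
time_s: 11.95
eef_pos: [0.518, -0.093, 0.2374]
eef_rot: [0.0, 0.972, 0.236, 0.0]
force: [0.5, 0.2, 0.2]
gripper_width: 0.0664
grip_force: 0.0
```

Request:
play_rows(steps=[{"dp": [-0.34, 0.49, -0.17], "rotation": [0, 0, 0.0098]}, {"dp": [-0.31, 0.51, -0.17], "rotation": [0, 0, 0.0098]}, {"dp": [-0.28, 0.53, -0.17], "rotation": [0, 0, 0.0098]}, {"dp": [-0.24, 0.54, -0.17], "rotation": [0, 0, 0.0098]}, {"dp": [-0.21, 0.56, -0.17], "rotation": [0, 0, 0.0098]}])

```text
time_s: 12.45
eef_pos: [0.4991, -0.2413, 0.2798]
eef_rot: [0.0, 0.996, 0.084, 0.0]
force: [0.6, 0.0, 0.3]
gripper_width: 0.0666
grip_force: 0.0
```

Request:
play_rows(steps=[{"dp": [0, 0, 0], "rotation": [0, 0, 0]}, {"dp": [0, 0, 0], "rotation": [0, 0, 0]}, {"dp": [0, 0, 0], "rotation": [0, 0, 0]}, {"dp": [0, 0, 0], "rotation": [0, 0, 0]}, {"dp": [0, 0, 0], "rotation": [0, 0, 0]}])

```text
time_s: 12.95
eef_pos: [0.4996, -0.2391, 0.2787]
eef_rot: [-0.0, 0.996, 0.086, -0.0]
force: [0.0, -0.9, 0.4]
gripper_width: 0.066
grip_force: 0.0
```

```bash
python3 - <<'E'
from h import *
s,p,yw,M=yawtcp();print(p,np.degrees(yw),s['time_s'],s['gripper_width'])
f=grab_frame('wrist');save('w5.png',f)
for o in tubes(f):print(*o)
plan([(.4976,-.3,.12,10,6)])
E
```

```text
[ 0.499604   -0.23914158  0.27868073] 9.860795409222527 12.95 0.06603556324640156
[ 0.5753 -0.1805] 3.3 1582 [215.  77.] [0.0102 0.0144]
[ 0.534  -0.2348] 46.2 1069 [259. 124.] [0.0102 0.0103]
[ 0.4819 -0.1844] 6.6 1270 [207. 162.] [0.01   0.0143]
[ 0.4873 -0.2941] 7.9 1279 [302. 173.] [0.0104 0.0142]
    [-0.04, 0.2, 0.53] -0.0001 
    [-0.04, 0.2, 0.53] -0.0001 
    [-0.04, 0.2, 0.53] -0.0001 
    [-0.04, 0.2, 0.53] -0.0 
    [-0.04, 0.2, 0.53] -0.0001 
    [-0.05, 0.19, 0.52] -0.0 
-> [ 0.4975 -0.3     0.1202] 10.0
```

The turntable turned to about 2.7° when D was grasped; C is now at (0.4895,-0.2943). Grasp it at yaw 3°.

```bash
python3 - <<'E'
from h import *
plan([(.4895,-.2943,.13,3,5)])
x,y=m2w(-.025,.041)
print('carry');plan([(x,y,.09,80.1,20)],start=(.4895,-.2943,.09,3))
print('back');x,y=m2w(.025,.041);plan([(.50,-.24,.28,3,20)],start=(x,y,.11,80.1))
E
```

```text
[-0.08, 0.21, 0.59] 0.0038 
    [-0.07, 0.21, 0.6] 0.0038 
    [-0.07, 0.21, 0.59] 0.0038 
    [-0.06, 0.22, 0.6] 0.0038 
    [-0.06, 0.22, 0.59] 0.0038 
-> [ 0.4893 -0.2945  0.1302] 3.0
carry
    [0.05, -0.57, -0.0] -0.0107 
    [0.08, -0.57, -0.0] -0.0107 
    [0.12, -0.56, -0.0] -0.0107 
    [0.16, -0.55, -0.0] -0.0107 
    [0.2, -0.54, -0.0] -0.0107 
    [0.23, -0.53, -0.0] -0.0107 
    [0.27, -0.51, -0.0] -0.0107 
    [0.3, -0.49, -0.0] -0.0107 
    [0.33, -0.47, -0.0] -0.0107 
    [0.37, -0.45, -0.0] -0.0107 
    [0.4, -0.42, -0.0] -0.0107 
    [0.42, -0.39, -0.0] -0.0107 
    [0.45, -0.37, -0.0] -0.0107 
    [0.47, -0.33, -0.0] -0.0107 
    [0.49, -0.3, -0.0] -0.0107 
    [0.51, -0.27, -0.0] -0.0107 
    [0.53, -0.23, -0.0] -0.0107 
    [0.54, -0.2, -0.0] -0.0108 
    [0.56, -0.16, -0.0] -0.0107 
    [0.57, -0.13, -0.0] -0.0108 
-> [0.5052 0.2824 0.09  ] 80.1
back
    [-0.52, 0.03, -0.17] 0.0107 
    [-0.51, 0.07, -0.17] 0.0107 
    [-0.51, 0.1, -0.17] 0.0107 
    [-0.5, 0.14, -0.17] 0.0107 
    [-0.49, 0.17, -0.17] 0.0107 
    [-0.47, 0.2, -0.17] 0.0107 
    [-0.46, 0.23, -0.17] 0.0107 
    [-0.44, 0.26, -0.17] 0.0107 
    [-0.42, 0.29, -0.17] 0.0107 
    [-0.4, 0.32, -0.17] 0.0107 
    [-0.38, 0.35, -0.17] 0.0107 
    [-0.36, 0.37, -0.17] 0.0107 
    [-0.33, 0.4, -0.17] 0.0107 
    [-0.3, 0.42, -0.17] 0.0107 
    [-0.28, 0.44, -0.17] 0.0107 
    [-0.25, 0.46, -0.17] 0.0107 
    [-0.21, 0.47, -0.17] 0.0107 
    [-0.18, 0.48, -0.17] 0.0108 
    [-0.15, 0.5, -0.17] 0.0107 
    [-0.12, 0.5, -0.17] 0.0108 
-> [ 0.4998 -0.2399  0.28  ] 3.0
```

Request:
play_rows(steps=[{"dp": [-0.08, 0.21, 0.6], "rotation": [0, 0, 0.0038]}, {"dp": [-0.07, 0.21, 0.6], "rotation": [0, 0, 0.0038]}, {"dp": [-0.07, 0.21, 0.6], "rotation": [0, 0, 0.0038]}, {"dp": [-0.06, 0.22, 0.6], "rotation": [0, 0, 0.0038]}, {"dp": [-0.06, 0.22, 0.57], "rotation": [0, 0, 0.0038]}])

```text
time_s: 13.5
eef_pos: [0.4891, -0.2951, 0.1291]
eef_rot: [-0.0, 1.0, 0.026, 0.0]
force: [0.9, 0.1, 0.2]
gripper_width: 0.0662
grip_force: 0.0
```

Request:
play_rows(steps=[{"dp": [0, 0, 0], "rotation": [0, 0, 0]}, {"dp": [0, 0, 0.5], "rotation": [0, 0, 0]}, {"dp": [0, 0, 0.5], "rotation": [0, 0, 0]}, {"dp": [0, 0, 0.5], "rotation": [0, 0, 0]}, {"dp": [0, 0, 0.42], "rotation": [0, 0, 0]}])

```text
time_s: 14.0
eef_pos: [0.4901, -0.2944, 0.0347]
eef_rot: [0.0, 1.0, 0.027, 0.001]
force: [0.7, -0.1, -0.1]
gripper_width: 0.067
grip_force: 0.0
```

Request:
play_rows(steps=[{"dp": [0, 0, 0], "rotation": [0, 0, 0]}, {"dp": [0, 0, 0], "rotation": [0, 0, 0]}, {"dp": [0, 0, 0], "rotation": [0, 0, 0]}, {"dp": [0, 0, 0], "rotation": [0, 0, 0]}, {"dp": [0, 0, 0], "rotation": [0, 0, 0]}], claw=0)

```text
time_s: 14.5
eef_pos: [0.4901, -0.2953, 0.0359]
eef_rot: [0.0, 1.0, 0.026, 0.001]
force: [0.1, 0.9, 10.2]
gripper_width: 0.038
grip_force: 60.8
```

Request:
play_rows(steps=[{"dp": [0, 0, 0], "rotation": [0, 0, 0]}, {"dp": [0, 0, 0], "rotation": [0, 0, 0]}, {"dp": [0, 0, -0.2], "rotation": [0, 0, 0]}, {"dp": [0, 0, -0.4], "rotation": [0, 0, 0]}, {"dp": [0, 0, -0.5], "rotation": [0, 0, 0]}])

```text
time_s: 15.0
eef_pos: [0.4887, -0.2948, 0.0902]
eef_rot: [-0.0, 1.0, 0.026, -0.0]
force: [0.2, 0.3, -1.4]
gripper_width: 0.038
grip_force: 60.4
```

```bash
python3 - <<'E'
from h import *
s,p,yw,M=yawtcp();print(p,np.degrees(yw),s['time_s'],s['gripper_width'],s['grip_force'])
f=grab_frame('wrist');save('w6.png',f)
E
```

```text
[ 0.48866768 -0.29477317  0.09024002] 2.956993028565837 15.0 0.03801654512861529 60.382407903671265
```

View pics/w6.png

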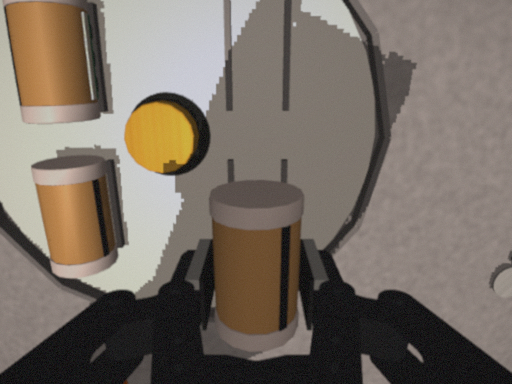

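C is held, with its seam about 35° toward mat +x, so it needs about 145° of roll toward +x (51 mm). The tin and the other tubes are fine. Carry it over.

Request:
play_rows(steps=[{"dp": [0.05, -0.57, 0], "rotation": [0, 0, -0.0107]}, {"dp": [0.08, -0.57, 0], "rotation": [0, 0, -0.0107]}, {"dp": [0.12, -0.56, 0], "rotation": [0, 0, -0.0107]}, {"dp": [0.16, -0.55, 0], "rotation": [0, 0, -0.0107]}, {"dp": [0.2, -0.54, 0], "rotation": [0, 0, -0.0107]}])

```text
time_s: 15.55
eef_pos: [0.4928, -0.1489, 0.0895]
eef_rot: [-0.0, 0.981, 0.196, -0.0]
force: [0.1, 0.2, -0.0]
gripper_width: 0.038
grip_force: 60.4
```

Request:
play_rows(steps=[{"dp": [0.23, -0.53, 0], "rotation": [0, 0, -0.0107]}, {"dp": [0.27, -0.51, 0], "rotation": [0, 0, -0.0107]}, {"dp": [0.3, -0.49, 0], "rotation": [0, 0, -0.0107]}, {"dp": [0.33, -0.47, 0], "rotation": [0, 0, -0.0107]}, {"dp": [0.37, -0.45, 0], "rotation": [0, 0, -0.0107]}])

```text
time_s: 16.05
eef_pos: [0.4963, -0.0049, 0.0895]
eef_rot: [-0.0, 0.934, 0.357, -0.0]
force: [0.5, -1.0, -0.9]
gripper_width: 0.0382
grip_force: 60.4
```

Request:
play_rows(steps=[{"dp": [0.4, -0.42, 0], "rotation": [0, 0, -0.0107]}, {"dp": [0.42, -0.39, 0], "rotation": [0, 0, -0.0107]}, {"dp": [0.45, -0.37, 0], "rotation": [0, 0, -0.0107]}, {"dp": [0.47, -0.33, 0], "rotation": [0, 0, -0.0107]}, {"dp": [0.49, -0.3, 0], "rotation": [0, 0, -0.0107]}])

```text
time_s: 16.55
eef_pos: [0.5005, 0.1391, 0.0895]
eef_rot: [0.0, 0.861, 0.508, -0.0]
force: [0.3, 0.4, -0.9]
gripper_width: 0.0376
grip_force: 60.4
```

Request:
play_rows(steps=[{"dp": [0.51, -0.27, 0], "rotation": [0, 0, -0.0107]}, {"dp": [0.53, -0.23, 0], "rotation": [0, 0, -0.0107]}, {"dp": [0.54, -0.2, 0], "rotation": [0, 0, -0.0107]}, {"dp": [0.56, -0.16, 0], "rotation": [0, 0, -0.0107]}, {"dp": [0.57, -0.13, 0], "rotation": [0, 0, -0.0107]}])

```text
time_s: 17.05
eef_pos: [0.5039, 0.2838, 0.0895]
eef_rot: [-0.0, 0.764, 0.645, -0.0]
force: [0.4, -1.2, -1.5]
gripper_width: 0.038
grip_force: 60.4
```

Request:
play_rows(steps=[{"dp": [0, 0, 0], "rotation": [0, 0, 0]}, {"dp": [0, 0, 0], "rotation": [0, 0, 0]}, {"dp": [0, 0, 0], "rotation": [0, 0, 0]}, {"dp": [0, 0, 0], "rotation": [0, 0, 0]}, {"dp": [0, 0, 0], "rotation": [0, 0, 0]}])

```text
time_s: 17.55
eef_pos: [0.5054, 0.2809, 0.0894]
eef_rot: [0.0, 0.766, 0.642, -0.0]
force: [0.9, 0.3, -0.5]
gripper_width: 0.038
grip_force: 60.4
```

```bash
python3 - <<'E'
from h import *
s,p,yw,M=yawtcp();print(p,w2m(*p[:2]),np.degrees(yw),s['time_s'],s['gripper_width'],s['grip_force'],s['force'])
f=grab_frame('wrist');save('w7.png',f)
t=f['color'][250:330,200:310];print([ (int(t[60,i].mean())) for i in range(0,110,5)])
E
```

```text
[0.50544025 0.2809353  0.08944678] (np.float64(-0.02476606217255957), np.float64(0.039769487546923055)) 79.94121756840585 17.55 0.03803303208664168 60.41636824607849 [ 0.90726374  0.32707967 -0.5397774 ]
[41, 22, 43, 94, 84, 89, 94, 99, 95, 100, 100, 102, 102, 101, 100, 98, 31, 31, 83, 75, 35, 23]
```

Request:
play_rows(steps=[{"dp": [0, 0, 0.35], "rotation": [0, 0, 0]}, {"dp": [0, 0, 0.45], "rotation": [0, 0, 0]}, {"dp": [0, 0, 0.4], "rotation": [0, 0, 0]}, {"dp": [0, 0, 0.2], "rotation": [0, 0, 0]}, {"dp": [0, 0, 0.1], "rotation": [0, 0, 0]}])

```text
time_s: 18.1
eef_pos: [0.5051, 0.2813, 0.0137]
eef_rot: [-0.0, 0.766, 0.643, -0.0]
force: [-0.2, 0.4, -0.1]
gripper_width: 0.038
grip_force: 60.4
```

Request:
play_rows(steps=[{"dp": [0, 0, 0.05], "rotation": [0, 0, 0]}, {"dp": [0, 0, 0], "rotation": [0, 0, 0]}, {"dp": [0, 0, 0], "rotation": [0, 0, 0]}, {"dp": [0, 0, 0], "rotation": [0, 0, 0]}, {"dp": [0, 0, 0], "rotation": [0, 0, 0]}])

```text
time_s: 18.6
eef_pos: [0.5056, 0.2817, 0.0122]
eef_rot: [0.0, 0.766, 0.643, 0.0]
force: [-0.2, -0.1, -1.0]
gripper_width: 0.0383
grip_force: 60.5
```

Request:
play_rows(steps=[{"dp": [0, 0, 0], "rotation": [0, 0, 0]}, {"dp": [0, 0, 0], "rotation": [0, 0, 0]}, {"dp": [0, 0, 0], "rotation": [0, 0, 0]}, {"dp": [0, 0, 0], "rotation": [0, 0, 0]}, {"dp": [0, 0, 0], "rotation": [0, 0, 0]}], claw=0.56)

```text
time_s: 19.1
eef_pos: [0.5054, 0.2817, 0.0119]
eef_rot: [-0.0, 0.766, 0.643, 0.0]
force: [0.6, -0.1, 0.1]
gripper_width: 0.0481
grip_force: 0.0
```

Request:
play_rows(steps=[{"dp": [0, 0.1, 0], "rotation": [0, 0, 0]}, {"dp": [0, 0.2, 0], "rotation": [0, 0, 0]}, {"dp": [0, 0.2, 0], "rotation": [0, 0, 0]}, {"dp": [0, 0.2, 0], "rotation": [0, 0, 0]}, {"dp": [0, 0.2, 0], "rotation": [0, 0, 0]}])

```text
time_s: 19.6
eef_pos: [0.5509, 0.2735, 0.0118]
eef_rot: [0.0, 0.766, 0.643, 0.0]
force: [0.6, -0.3, 1.1]
gripper_width: 0.0479
grip_force: 0.1
```

Request:
play_rows(steps=[{"dp": [0, 0.14, 0], "rotation": [0, 0, 0]}, {"dp": [0, 0.06, 0], "rotation": [0, 0, 0]}, {"dp": [0, 0, 0], "rotation": [0, 0, 0]}, {"dp": [0, 0, 0], "rotation": [0, 0, 0]}, {"dp": [0, -0.06, 0], "rotation": [0, 0, 0]}])

```text
time_s: 20.1
eef_pos: [0.5564, 0.2727, 0.0119]
eef_rot: [-0.0, 0.766, 0.643, 0.0]
force: [0.4, 0.0, -0.9]
gripper_width: 0.0479
grip_force: 0.0
```

```bash
python3 - <<'E'
from h import *
s,p,yw,M=yawtcp();print(p,w2m(*p[:2]),np.degrees(yw),s['time_s'],s['gripper_width'],s['grip_force'],s['force'])
f=grab_frame('wrist');save('w8.png',f)
E
```

```text
[0.55642688 0.27268535 0.01188385] (np.float64(0.026879743679324157), np.float64(0.04040846450575858)) 79.9965513687178 20.1 0.04790375737627311 0.0 [ 0.44355083  0.00461776 -0.92516764]
```

View pics/w8.png

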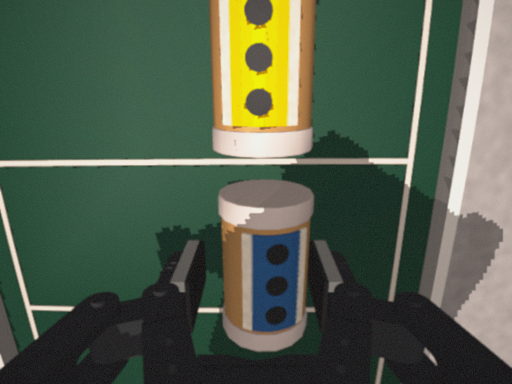

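C is blue: label at x≈277 against tube centre 266, roughly 14° too far. Roll it back about 5 mm.

Request:
play_rows(steps=[{"dp": [0, -0.03, 0], "rotation": [0, 0, 0]}, {"dp": [0, -0.03, 0], "rotation": [0, 0, 0]}, {"dp": [0, -0.03, 0], "rotation": [0, 0, 0]}, {"dp": [0, -0.02, 0], "rotation": [0, 0, 0]}, {"dp": [0, 0, 0], "rotation": [0, 0, 0]}])

```text
time_s: 20.65
eef_pos: [0.551, 0.2736, 0.0119]
eef_rot: [-0.0, 0.766, 0.643, -0.0]
force: [-0.3, 0.1, 0.1]
gripper_width: 0.0478
grip_force: 0.0
```

```bash
cat >> h.py <<'E'
def lab(f,rows=(290,)):
    # prints tube silhouette, label centre (saturated non-brown) per row
    hsv=cv2.cvtColor(f['color'],cv2.COLOR_RGB2HSV)
    for r in rows:
        print(r,[tuple(int(v) for v in hsv[r,u]) for u in range(205,330,4)])
E
python3 - <<'E'
from h import *
s,p,yw,M=yawtcp();print(p,w2m(*p[:2]),np.degrees(yw),s['time_s'],s['force'])
f=grab_frame('wrist');save('w9.png',f)
lab(f,(270,))
E
```

```text
[0.55101531 0.27362532 0.01186543] (np.float64(0.02138714510554829), np.float64(0.04040403765935168)) 80.00235244951921 20.65 [-0.28163102  0.07411232  0.10670669]
270 [(66, 43, 30), (74, 111, 53), (76, 81, 47), (80, 125, 49), (18, 94, 73), (15, 139, 114), (14, 73, 147), (15, 48, 164), (107, 75, 106), (107, 167, 96), (106, 168, 97), (106, 165, 99), (106, 180, 98), (107, 169, 101), (106, 171, 100), (106, 162, 101), (105, 175, 99), (107, 162, 101), (105, 186, 96), (106, 165, 99), (110, 6, 125), (15, 48, 174), (13, 60, 162), (15, 145, 125), (15, 142, 117), (15, 142, 99), (20, 26, 29), (56, 78, 23), (102, 55, 23), (90, 53, 29), (15, 19, 81), (30, 9, 87)]
```

Blue is now within about 4°. Lift off and return.

Request:
play_rows(steps=[{"dp": [0, 0.06, 0], "rotation": [0, 0, 0]}, {"dp": [0, 0, -0.4], "rotation": [0, 0, 0]}, {"dp": [0, 0, -0.5], "rotation": [0, 0, 0]}, {"dp": [0, 0, -0.6], "rotation": [0, 0, 0]}, {"dp": [0, 0, -0.6], "rotation": [0, 0, 0]}])

```text
time_s: 21.2
eef_pos: [0.5542, 0.2728, 0.1178]
eef_rot: [-0.0, 0.766, 0.643, -0.0]
force: [0.1, 0.5, 0.1]
gripper_width: 0.048
grip_force: 0.0
```

Request:
play_rows(steps=[{"dp": [-0.52, 0.03, -0.15], "rotation": [0, 0, 0.0107]}, {"dp": [-0.51, 0.07, -0.17], "rotation": [0, 0, 0.0107]}, {"dp": [-0.51, 0.1, -0.17], "rotation": [0, 0, 0.0107]}, {"dp": [-0.5, 0.14, -0.17], "rotation": [0, 0, 0.0107]}, {"dp": [-0.49, 0.17, -0.17], "rotation": [0, 0, 0.0107]}], claw=0.78)

```text
time_s: 21.7
eef_pos: [0.5399, 0.143, 0.1588]
eef_rot: [0.0, 0.864, 0.504, 0.0]
force: [-0.3, -0.1, -0.2]
gripper_width: 0.0666
grip_force: 0.0
```

Request:
play_rows(steps=[{"dp": [-0.47, 0.2, -0.17], "rotation": [0, 0, 0.0107]}, {"dp": [-0.46, 0.23, -0.17], "rotation": [0, 0, 0.0107]}, {"dp": [-0.44, 0.26, -0.17], "rotation": [0, 0, 0.0107]}, {"dp": [-0.42, 0.29, -0.17], "rotation": [0, 0, 0.0107]}, {"dp": [-0.4, 0.32, -0.17], "rotation": [0, 0, 0.0107]}])

```text
time_s: 22.2
eef_pos: [0.5258, 0.0158, 0.2014]
eef_rot: [0.0, 0.936, 0.353, 0.0]
force: [-1.0, -0.6, -0.9]
gripper_width: 0.0666
grip_force: 0.0
```

Request:
play_rows(steps=[{"dp": [-0.38, 0.35, -0.17], "rotation": [0, 0, 0.0107]}, {"dp": [-0.36, 0.37, -0.17], "rotation": [0, 0, 0.0107]}, {"dp": [-0.33, 0.4, -0.17], "rotation": [0, 0, 0.0107]}, {"dp": [-0.3, 0.42, -0.17], "rotation": [0, 0, 0.0107]}, {"dp": [-0.28, 0.44, -0.17], "rotation": [0, 0, 0.0107]}])

```text
time_s: 22.7
eef_pos: [0.512, -0.1137, 0.244]
eef_rot: [-0.0, 0.982, 0.19, 0.0]
force: [-0.6, -0.3, 0.2]
gripper_width: 0.0665
grip_force: 0.0
```

Request:
play_rows(steps=[{"dp": [-0.25, 0.46, -0.17], "rotation": [0, 0, 0.0107]}, {"dp": [-0.21, 0.47, -0.17], "rotation": [0, 0, 0.0107]}, {"dp": [-0.18, 0.48, -0.17], "rotation": [0, 0, 0.0107]}, {"dp": [-0.15, 0.5, -0.17], "rotation": [0, 0, 0.0107]}, {"dp": [-0.12, 0.5, -0.17], "rotation": [0, 0, 0.0107]}])

```text
time_s: 23.2
eef_pos: [0.4981, -0.2425, 0.2865]
eef_rot: [-0.0, 1.0, 0.023, 0.0]
force: [0.5, 0.4, 0.0]
gripper_width: 0.0667
grip_force: 0.0
```

Request:
play_rows(steps=[{"dp": [0, 0, 0], "rotation": [0, 0, 0]}, {"dp": [0, 0, 0], "rotation": [0, 0, 0]}, {"dp": [0, 0, 0], "rotation": [0, 0, 0]}, {"dp": [0, 0, 0], "rotation": [0, 0, 0]}, {"dp": [0, 0, 0], "rotation": [0, 0, 0]}])

```text
time_s: 23.7
eef_pos: [0.4985, -0.2398, 0.2857]
eef_rot: [-0.0, 1.0, 0.026, -0.0]
force: [0.1, 0.2, 0.4]
gripper_width: 0.0663
grip_force: 0.0
```

```bash
python3 - <<'E'
from h import *
s,p,yw,M=yawtcp();print(p,np.degrees(yw),s['time_s'],s['gripper_width'])
f=grab_frame('wrist');save('w10.png',f)
for o in tubes(f):print(*o)
E
```

```text
[ 0.49847569 -0.23976634  0.28569434] 3.0118098005445906 23.7 0.0662818907243228
[ 0.5754 -0.1806] 2.5 1520 [207.  82.] [0.0102 0.0144]
[ 0.534  -0.2347] 148.3 1040 [254. 122.] [0.01   0.0105]
[ 0.4815 -0.1838] 177.0 1197 [208. 165.] [0.0099 0.0145]
```

```bash
python3 - <<'E'
from h import *
plan([(.484,-.1848,.13,2.5,5)])
x,y=m2w(-.02,-.041)
print('carry');plan([(x,y,.09,80.1,15)],start=(.484,-.185,.09,2.5))
print('back');x,y=m2w(.022,-.041);plan([(.50,-.24,.28,2.5,15)],start=(x,y,.112,80.1))
E
```

```text
[-0.05, -0.22, 0.62] 0.0003 
    [-0.05, -0.22, 0.62] 0.0003 
    [-0.04, -0.22, 0.62] 0.0003 
    [-0.05, -0.23, 0.63] 0.0002 
    [-0.05, -0.22, 0.62] 0.0003 
-> [ 0.4838 -0.185   0.1302] 2.5
carry
    [0.04, -0.51, -0.0] -0.0144 
    [0.08, -0.51, -0.0] -0.0144 
    [0.13, -0.5, -0.0] -0.0144 
    [0.18, -0.48, -0.0] -0.0144 
    [0.22, -0.47, -0.0] -0.0144 
    [0.26, -0.44, -0.0] -0.0144 
    [0.3, -0.42, -0.0] -0.0144 
    [0.33, -0.39, -0.0] -0.0143 
    [0.37, -0.36, -0.0] -0.0144 
    [0.4, -0.32, -0.0] -0.0143 
    [0.43, -0.29, -0.0] -0.0144 
    [0.45, -0.25, -0.0] -0.0143 
    [0.47, -0.21, -0.0] -0.0144 
    [0.49, -0.16, -0.0] -0.0143 
    [0.5, -0.12, -0.0] -0.0144 
-> [0.4962 0.2008 0.09  ] 80.1
back
    [-0.58, 0.05, -0.22] 0.0144 
    [-0.57, 0.1, -0.22] 0.0144 
    [-0.56, 0.15, -0.22] 0.0144 
    [-0.54, 0.2, -0.22] 0.0144 
    [-0.52, 0.25, -0.23] 0.0144 
    [-0.5, 0.3, -0.22] 0.0144 
    [-0.47, 0.34, -0.23] 0.0144 
    [-0.44, 0.38, -0.22] 0.0143 
    [-0.4, 0.42, -0.23] 0.0144 
    [-0.36, 0.46, -0.22] 0.0143 
    [-0.32, 0.49, -0.23] 0.0144 
    [-0.27, 0.51, -0.22] 0.0143 
    [-0.22, 0.53, -0.23] 0.0144 
    [-0.18, 0.55, -0.22] 0.0143 
    [-0.12, 0.57, -0.23] 0.0144 
-> [ 0.5002 -0.24    0.28  ] 2.5
```

Request:
play_rows(steps=[{"dp": [-0.05, -0.22, 0.62], "rotation": [0, 0, 0]}, {"dp": [-0.05, -0.22, 0.62], "rotation": [0, 0, 0]}, {"dp": [-0.05, -0.22, 0.62], "rotation": [0, 0, 0]}, {"dp": [-0.05, -0.22, 0.62], "rotation": [0, 0, 0]}, {"dp": [-0.05, -0.22, 0.62], "rotation": [0, 0, 0]}])

```text
time_s: 24.25
eef_pos: [0.4829, -0.1854, 0.1299]
eef_rot: [-0.0, 1.0, 0.026, 0.0]
force: [-0.1, -1.2, -0.4]
gripper_width: 0.0666
grip_force: 0.0
```

Request:
play_rows(steps=[{"dp": [0, 0, 0], "rotation": [0, 0, 0]}, {"dp": [0, 0, 0.5], "rotation": [0, 0, 0]}, {"dp": [0, 0, 0.5], "rotation": [0, 0, 0]}, {"dp": [0, 0, 0.5], "rotation": [0, 0, 0]}, {"dp": [0, 0, 0.42], "rotation": [0, 0, 0]}])

```text
time_s: 24.75
eef_pos: [0.484, -0.1869, 0.0352]
eef_rot: [0.0, 1.0, 0.026, 0.001]
force: [0.2, -0.6, -0.4]
gripper_width: 0.0668
grip_force: 0.0
```

Request:
play_rows(steps=[{"dp": [0, 0, 0], "rotation": [0, 0, 0]}, {"dp": [0, 0, 0], "rotation": [0, 0, 0]}, {"dp": [0, 0, 0], "rotation": [0, 0, 0]}, {"dp": [0, 0, 0], "rotation": [0, 0, 0]}, {"dp": [0, 0, 0], "rotation": [0, 0, 0]}], claw=0)

```text
time_s: 25.25
eef_pos: [0.484, -0.1864, 0.0362]
eef_rot: [0.0, 1.0, 0.026, 0.001]
force: [-0.6, 1.1, 10.1]
gripper_width: 0.0382
grip_force: 60.8
```

Request:
play_rows(steps=[{"dp": [0, 0, 0], "rotation": [0, 0, 0]}, {"dp": [0, 0, 0], "rotation": [0, 0, 0]}, {"dp": [0, 0, -0.2], "rotation": [0, 0, 0]}, {"dp": [0, 0, -0.4], "rotation": [0, 0, 0]}, {"dp": [0, 0, -0.5], "rotation": [0, 0, 0]}])

```text
time_s: 25.75
eef_pos: [0.4826, -0.1859, 0.0908]
eef_rot: [-0.0, 1.0, 0.026, -0.0]
force: [0.9, -0.6, -1.6]
gripper_width: 0.0382
grip_force: 60.3
```

```bash
python3 - <<'E'
from h import *
s,p,yw,M=yawtcp();print(p,np.degrees(yw),s['time_s'],s['gripper_width'],s['grip_force'])
f=grab_frame('wrist');save('w11.png',f)
for r in (240,270,290): print([int(f['color'][r,u].mean()) for u in range(205,320,3)])
E
```

```text
[ 0.48257535 -0.18594122  0.09078587] 2.9586930321825906 25.75 0.03816558180807591 60.32981872558594
[66, 63, 93, 72, 59, 68, 66, 68, 68, 68, 69, 72, 70, 72, 73, 73, 75, 72, 72, 72, 72, 76, 70, 75, 71, 71, 67, 69, 69, 65, 63, 30, 23, 64, 64, 67, 77, 110, 111]
[13, 12, 30, 106, 57, 60, 69, 65, 66, 70, 71, 73, 69, 72, 72, 74, 75, 74, 70, 75, 72, 76, 73, 72, 72, 70, 66, 67, 63, 63, 54, 26, 17, 14, 21, 23, 66, 59, 64]
[23, 18, 7, 107, 57, 62, 66, 64, 69, 73, 73, 70, 74, 72, 76, 72, 75, 76, 73, 74, 75, 73, 72, 71, 69, 69, 68, 64, 65, 61, 44, 20, 12, 22, 17, 26, 30, 43, 27]
```

Request:
play_rows(steps=[{"dp": [0.04, -0.51, 0], "rotation": [0, 0, -0.0144]}, {"dp": [0.08, -0.51, 0], "rotation": [0, 0, -0.0144]}, {"dp": [0.13, -0.5, 0], "rotation": [0, 0, -0.0144]}, {"dp": [0.18, -0.48, 0], "rotation": [0, 0, -0.0144]}, {"dp": [0.22, -0.47, 0], "rotation": [0, 0, -0.0144]}])

```text
time_s: 26.3
eef_pos: [0.486, -0.0547, 0.0897]
eef_rot: [-0.0, 0.967, 0.253, -0.0]
force: [0.8, -0.2, -0.7]
gripper_width: 0.0376
grip_force: 60.3
```

Request:
play_rows(steps=[{"dp": [0.26, -0.44, 0], "rotation": [0, 0, -0.0144]}, {"dp": [0.3, -0.42, 0], "rotation": [0, 0, -0.0144]}, {"dp": [0.33, -0.39, 0], "rotation": [0, 0, -0.0144]}, {"dp": [0.37, -0.36, 0], "rotation": [0, 0, -0.0144]}, {"dp": [0.4, -0.32, 0], "rotation": [0, 0, -0.0144]}])

```text
time_s: 26.8
eef_pos: [0.4894, 0.0732, 0.0898]
eef_rot: [-0.0, 0.886, 0.463, 0.0]
force: [0.3, -0.8, -0.7]
gripper_width: 0.0376
grip_force: 60.3
```

Request:
play_rows(steps=[{"dp": [0.43, -0.29, 0], "rotation": [0, 0, -0.0144]}, {"dp": [0.45, -0.25, 0], "rotation": [0, 0, -0.0144]}, {"dp": [0.47, -0.21, 0], "rotation": [0, 0, -0.0144]}, {"dp": [0.49, -0.16, 0], "rotation": [0, 0, -0.0144]}, {"dp": [0.5, -0.12, 0], "rotation": [0, 0, -0.0144]}])

```text
time_s: 27.3
eef_pos: [0.4919, 0.202, 0.0898]
eef_rot: [-0.0, 0.76, 0.65, 0.0]
force: [0.1, -0.3, -1.9]
gripper_width: 0.0377
grip_force: 60.3
```

Request:
play_rows(steps=[{"dp": [0, 0, 0], "rotation": [0, 0, 0]}, {"dp": [0, 0, 0], "rotation": [0, 0, 0]}, {"dp": [0, 0, 0], "rotation": [0, 0, 0]}, {"dp": [0, 0, 0], "rotation": [0, 0, 0]}, {"dp": [0, 0, 0], "rotation": [0, 0, 0]}])

```text
time_s: 27.8
eef_pos: [0.4921, 0.1993, 0.0899]
eef_rot: [0.0, 0.762, 0.647, -0.0]
force: [-0.1, 0.5, -1.0]
gripper_width: 0.0378
grip_force: 60.3
```

```bash
python3 - <<'E'
from h import *
s,p,yw,M=yawtcp();print(p,w2m(*p[:2]),np.degrees(yw),s['time_s'],s['gripper_width'],s['grip_force'],s['force'])
f=grab_frame('wrist');save('w12.png',f)
for r in (240,270,): print([int(f['color'][r,u].mean()) for u in range(205,320,3)])
E
```

```text
[0.49206056 0.19926084 0.08988886] (np.float64(-0.023904310268523327), np.float64(-0.042989143613924904)) 80.6675962717358 27.8 0.03783013430834379 60.31542420387268 [-0.1428825   0.51345496 -1.04921597]
[88, 86, 205, 151, 128, 139, 133, 103, 95, 95, 97, 98, 98, 101, 99, 101, 103, 103, 101, 103, 100, 99, 104, 98, 101, 101, 98, 93, 94, 90, 87, 39, 27, 85, 90, 87, 79, 43, 45]
[32, 23, 36, 146, 82, 86, 88, 91, 94, 95, 97, 102, 102, 101, 102, 103, 101, 101, 102, 103, 102, 104, 105, 100, 101, 95, 94, 93, 95, 87, 77, 30, 25, 18, 21, 31, 86, 88, 87]
```

Descend, release and roll 38 mm (plus slack) slowly.

Request:
play_rows(steps=[{"dp": [0, 0, 0.35], "rotation": [0, 0, 0]}, {"dp": [0, 0, 0.45], "rotation": [0, 0, 0]}, {"dp": [0, 0, 0.4], "rotation": [0, 0, 0]}, {"dp": [0, 0, 0.2], "rotation": [0, 0, 0]}, {"dp": [0, 0, 0.1], "rotation": [0, 0, 0]}])

```text
time_s: 28.35
eef_pos: [0.4916, 0.1996, 0.0142]
eef_rot: [-0.0, 0.762, 0.647, -0.0]
force: [0.1, 1.0, -0.2]
gripper_width: 0.0377
grip_force: 60.4
```

Request:
play_rows(steps=[{"dp": [0, 0, 0.06], "rotation": [0, 0, 0]}, {"dp": [0, 0, 0], "rotation": [0, 0, 0]}, {"dp": [0, 0, 0], "rotation": [0, 0, 0]}, {"dp": [0, 0, 0], "rotation": [0, 0, 0]}, {"dp": [0, 0, 0], "rotation": [0, 0, 0]}])

```text
time_s: 28.85
eef_pos: [0.4923, 0.1999, 0.0123]
eef_rot: [0.0, 0.762, 0.648, 0.0]
force: [-0.3, -0.8, 3.3]
gripper_width: 0.0378
grip_force: 60.6
```

Request:
play_rows(steps=[{"dp": [0, 0, 0], "rotation": [0, 0, 0]}, {"dp": [0, 0, 0], "rotation": [0, 0, 0]}, {"dp": [0, 0, 0], "rotation": [0, 0, 0]}, {"dp": [0, 0, 0], "rotation": [0, 0, 0]}, {"dp": [0, 0, 0], "rotation": [0, 0, 0]}], claw=0.56)

```text
time_s: 29.35
eef_pos: [0.4919, 0.1999, 0.0118]
eef_rot: [-0.0, 0.762, 0.648, 0.0]
force: [-0.2, -0.6, 0.1]
gripper_width: 0.0477
grip_force: 0.0
```

Request:
play_rows(steps=[{"dp": [0, 0.1, 0], "rotation": [0, 0, 0]}, {"dp": [0, 0.15, 0], "rotation": [0, 0, 0]}, {"dp": [0, 0.15, 0], "rotation": [0, 0, 0]}, {"dp": [0, 0.15, 0], "rotation": [0, 0, 0]}, {"dp": [0, 0.12, 0], "rotation": [0, 0, 0]}])

```text
time_s: 29.85
eef_pos: [0.5259, 0.1942, 0.0118]
eef_rot: [-0.0, 0.762, 0.647, 0.0]
force: [-0.3, 0.2, 0.9]
gripper_width: 0.0478
grip_force: 0.0
```

Request:
play_rows(steps=[{"dp": [0, 0.1, 0], "rotation": [0, 0, 0]}, {"dp": [0, 0.05, 0], "rotation": [0, 0, 0]}, {"dp": [0, 0.02, 0], "rotation": [0, 0, 0]}, {"dp": [0, 0, 0], "rotation": [0, 0, 0]}, {"dp": [0, -0.06, 0], "rotation": [0, 0, 0]}])

```text
time_s: 30.35
eef_pos: [0.5304, 0.1936, 0.0119]
eef_rot: [0.0, 0.762, 0.648, 0.0]
force: [-0.4, -0.2, -0.2]
gripper_width: 0.048
grip_force: 0.2
```

```bash
python3 - <<'E'
from h import *
s,p,yw,M=yawtcp();print(p,w2m(*p[:2]),np.degrees(yw),s['time_s'],s['gripper_width'],s['grip_force'],s['force'])
f=grab_frame('wrist');save('w13.png',f);lab(f,(270,))
E
```

```text
[0.53039249 0.19358386 0.01187695] (np.float64(0.01483287247658926), np.float64(-0.04199121502654008)) 80.70861109643927 30.35 0.04803266187604164 0.17822513356804848 [-0.37002646 -0.16711738 -0.2369414 ]
270 [(70, 55, 28), (70, 117, 50), (77, 120, 49), (73, 91, 53), (76, 139, 44), (14, 139, 112), (15, 144, 124), (14, 145, 128), (15, 149, 132), (15, 52, 172), (15, 51, 179), (11, 66, 175), (4, 231, 138), (0, 215, 139), (2, 231, 139), (2, 219, 140), (2, 226, 139), (1, 234, 136), (0, 208, 137), (4, 240, 136), (1, 209, 138), (2, 230, 132), (2, 226, 130), (6, 115, 144), (16, 43, 165), (15, 140, 111), (30, 38, 20), (135, 30, 34), (90, 32, 32), (90, 46, 28), (26, 22, 81), (15, 21, 95)]
```

View pics/w13.png

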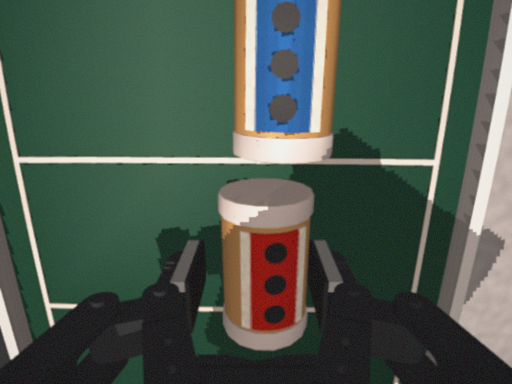

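Red came up: dots at x≈276 against tube centre 266, about 10° too far. Roll back 3 mm. Blue above it (dots 284, centre 286) is good.

Request:
play_rows(steps=[{"dp": [0, -0.02, 0], "rotation": [0, 0, 0]}, {"dp": [0, -0.02, 0], "rotation": [0, 0, 0]}, {"dp": [0, -0.02, 0], "rotation": [0, 0, 0]}, {"dp": [0, 0, 0], "rotation": [0, 0, 0]}, {"dp": [0, 0, 0], "rotation": [0, 0, 0]}])

```text
time_s: 30.9
eef_pos: [0.5275, 0.194, 0.0119]
eef_rot: [-0.0, 0.762, 0.648, 0.0]
force: [0.7, -0.5, 0.7]
gripper_width: 0.048
grip_force: 0.0
```

Request:
play_rows(steps=[{"dp": [0, 0.06, 0], "rotation": [0, 0, 0]}, {"dp": [0, 0, 0], "rotation": [0, 0, 0]}, {"dp": [0, 0, 0], "rotation": [0, 0, 0]}, {"dp": [0, 0, 0], "rotation": [0, 0, 0]}, {"dp": [0, 0, 0], "rotation": [0, 0, 0]}])

```text
time_s: 31.4
eef_pos: [0.5303, 0.1936, 0.0118]
eef_rot: [-0.0, 0.762, 0.648, 0.0]
force: [-0.2, -0.6, -0.8]
gripper_width: 0.0477
grip_force: 0.0
```

```bash
python3 - <<'E'
from h import *
f=grab_frame('wrist');save('w14.png',f);lab(f,(270,))
print(yawtcp()[1])
E
```

```text
270 [(60, 44, 35), (50, 71, 54), (15, 143, 114), (16, 51, 160), (17, 47, 164), (3, 241, 132), (2, 234, 134), (3, 229, 135), (3, 234, 136), (1, 240, 137), (2, 222, 139), (2, 215, 141), (3, 233, 140), (3, 231, 139), (3, 221, 136), (2, 222, 138), (2, 201, 136), (15, 47, 172), (16, 44, 174), (15, 113, 140), (15, 139, 128), (15, 141, 119), (16, 148, 100), (77, 106, 48), (78, 162, 44), (69, 96, 53), (163, 60, 30), (169, 112, 32), (140, 40, 19), (70, 51, 30), (23, 24, 86), (20, 17, 89)]
[0.530356   0.19358682 0.01185336]
```

Red is now at about −7°, fine. Move off and return for B.

Request:
play_rows(steps=[{"dp": [0, -0.06, 0], "rotation": [0, 0, 0]}, {"dp": [0, 0, -0.4], "rotation": [0, 0, 0]}, {"dp": [0, 0, -0.5], "rotation": [0, 0, 0]}, {"dp": [0, 0, -0.6], "rotation": [0, 0, 0]}, {"dp": [0, 0, -0.6], "rotation": [0, 0, 0]}])

```text
time_s: 31.95
eef_pos: [0.5269, 0.1941, 0.1178]
eef_rot: [-0.0, 0.762, 0.648, -0.0]
force: [0.1, -0.2, -0.8]
gripper_width: 0.0479
grip_force: 0.0
```

Request:
play_rows(steps=[{"dp": [-0.58, 0.05, -0.2], "rotation": [0, 0, 0.0144]}, {"dp": [-0.57, 0.1, -0.2], "rotation": [0, 0, 0.0144]}, {"dp": [-0.56, 0.15, -0.2], "rotation": [0, 0, 0.0144]}, {"dp": [-0.54, 0.2, -0.2], "rotation": [0, 0, 0.0144]}, {"dp": [-0.52, 0.25, -0.2], "rotation": [0, 0, 0.0144]}], claw=0.78)

```text
time_s: 32.45
eef_pos: [0.5156, 0.0488, 0.1673]
eef_rot: [0.0, 0.889, 0.459, 0.0]
force: [-0.2, 0.1, 0.2]
gripper_width: 0.0666
grip_force: 0.0
```

Request:
play_rows(steps=[{"dp": [-0.5, 0.3, -0.2], "rotation": [0, 0, 0.0144]}, {"dp": [-0.47, 0.34, -0.2], "rotation": [0, 0, 0.0144]}, {"dp": [-0.44, 0.38, -0.2], "rotation": [0, 0, 0.0144]}, {"dp": [-0.4, 0.42, -0.2], "rotation": [0, 0, 0.0144]}, {"dp": [-0.36, 0.46, -0.2], "rotation": [0, 0, 0.0144]}])

```text
time_s: 32.95
eef_pos: [0.5046, -0.0962, 0.2173]
eef_rot: [0.0, 0.969, 0.248, 0.0]
force: [-0.6, 0.0, 0.5]
gripper_width: 0.0664
grip_force: 0.0
```

Request:
play_rows(steps=[{"dp": [-0.32, 0.49, -0.2], "rotation": [0, 0, 0.0144]}, {"dp": [-0.27, 0.51, -0.2], "rotation": [0, 0, 0.0144]}, {"dp": [-0.22, 0.53, -0.2], "rotation": [0, 0, 0.0144]}, {"dp": [-0.18, 0.55, -0.2], "rotation": [0, 0, 0.0144]}, {"dp": [-0.12, 0.57, -0.2], "rotation": [0, 0, 0.0144]}])

```text
time_s: 33.45
eef_pos: [0.4939, -0.2406, 0.2673]
eef_rot: [-0.0, 1.0, 0.024, 0.0]
force: [0.7, -0.1, -0.1]
gripper_width: 0.0669
grip_force: 0.0
```

Request:
play_rows(steps=[{"dp": [0, 0, 0], "rotation": [0, 0, 0]}, {"dp": [0, 0, 0], "rotation": [0, 0, 0]}, {"dp": [0, 0, 0], "rotation": [0, 0, 0]}, {"dp": [0, 0, 0], "rotation": [0, 0, 0]}, {"dp": [0, 0, 0], "rotation": [0, 0, 0]}])

```text
time_s: 33.95
eef_pos: [0.4945, -0.2389, 0.2666]
eef_rot: [-0.0, 1.0, 0.026, -0.0]
force: [-0.1, -0.3, 0.6]
gripper_width: 0.0667
grip_force: 0.0
```

```bash
python3 - <<'E'
from h import *
s,p,yw,M=yawtcp();print(p,np.degrees(yw),s['time_s'],s['gripper_width'])
f=grab_frame('wrist');save('w15.png',f)
for o in tubes(f):print(*o)
E
```

```text
[ 0.49447596 -0.23893842  0.26664396] 3.033491183966874 33.95 0.06665311958769465
[ 0.5754 -0.1801] 5.7 1699 [205.  77.] [0.0102 0.0144]
[ 0.5338 -0.235 ] 149.2 1137 [255. 121.] [0.01   0.0104]
```

```bash
python3 - <<'E'
from h import *
plan([(.5765,-.1808,.13,3,5)])
x,y=m2w(.023,-.119)
print('carry');plan([(x,y,.09,80.1,15)],start=(.5765,-.181,.09,3))
E
```

```text
[0.34, -0.22, 0.55] 0.0 
    [0.34, -0.21, 0.55] 0.0 
    [0.34, -0.22, 0.54] 0.0 
    [0.34, -0.21, 0.55] 0.0 
    [0.34, -0.22, 0.54] 0.0 
-> [ 0.5765 -0.1807  0.1302] 3.0
carry
    [-0.05, -0.4, -0.0] -0.0143 
    [-0.01, -0.4, -0.0] -0.0143 
    [0.02, -0.4, -0.0] -0.0143 
    [0.06, -0.4, -0.0] -0.0143 
    [0.1, -0.39, -0.0] -0.0143 
    [0.13, -0.38, -0.0] -0.0143 
    [0.16, -0.37, -0.0] -0.0143 
    [0.2, -0.35, -0.0] -0.0143 
    [0.23, -0.33, -0.0] -0.0143 
    [0.26, -0.31, -0.0] -0.0142 
    [0.28, -0.29, -0.0] -0.0143 
    [0.31, -0.26, -0.0] -0.0142 
    [0.33, -0.23, -0.0] -0.0143 
    [0.35, -0.2, -0.0] -0.0142 
    [0.36, -0.17, -0.0] -0.0143 
-> [0.5251 0.1164 0.09  ] 80.1
```

Request:
play_rows(steps=[{"dp": [0.34, -0.22, 0.55], "rotation": [0, 0, 0]}, {"dp": [0.34, -0.22, 0.55], "rotation": [0, 0, 0]}, {"dp": [0.34, -0.22, 0.55], "rotation": [0, 0, 0]}, {"dp": [0.34, -0.21, 0.55], "rotation": [0, 0, 0]}, {"dp": [0.34, -0.21, 0.54], "rotation": [0, 0, 0]}])

```text
time_s: 34.5
eef_pos: [0.5771, -0.1805, 0.1287]
eef_rot: [-0.0, 1.0, 0.026, 0.0]
force: [1.0, 0.5, 0.6]
gripper_width: 0.0668
grip_force: 0.0
```

Request:
play_rows(steps=[{"dp": [0, 0, 0], "rotation": [0, 0, 0]}, {"dp": [0, 0, 0.5], "rotation": [0, 0, 0]}, {"dp": [0, 0, 0.5], "rotation": [0, 0, 0]}, {"dp": [0, 0, 0.5], "rotation": [0, 0, 0]}, {"dp": [0, 0, 0.42], "rotation": [0, 0, 0]}])

```text
time_s: 35.0
eef_pos: [0.5762, -0.1817, 0.0334]
eef_rot: [0.0, 1.0, 0.026, 0.0]
force: [-0.6, -0.8, -0.2]
gripper_width: 0.0667
grip_force: 0.0
```

Request:
play_rows(steps=[{"dp": [0, 0, 0], "rotation": [0, 0, 0]}, {"dp": [0, 0, 0], "rotation": [0, 0, 0]}, {"dp": [0, 0, 0], "rotation": [0, 0, 0]}, {"dp": [0, 0, 0], "rotation": [0, 0, 0]}, {"dp": [0, 0, 0], "rotation": [0, 0, 0]}], claw=0)

```text
time_s: 35.5
eef_pos: [0.577, -0.1816, 0.0349]
eef_rot: [0.0, 1.0, 0.026, 0.001]
force: [-0.8, -0.6, 6.9]
gripper_width: 0.0378
grip_force: 60.7
```

Request:
play_rows(steps=[{"dp": [0, 0, 0], "rotation": [0, 0, 0]}, {"dp": [0, 0, 0], "rotation": [0, 0, 0]}, {"dp": [0, 0, -0.2], "rotation": [0, 0, 0]}, {"dp": [0, 0, -0.4], "rotation": [0, 0, 0]}, {"dp": [0, 0, -0.5], "rotation": [0, 0, 0]}])

```text
time_s: 36.0
eef_pos: [0.5759, -0.1812, 0.0894]
eef_rot: [-0.0, 1.0, 0.026, -0.001]
force: [0.0, 0.1, -1.8]
gripper_width: 0.0381
grip_force: 60.3
```

```bash
python3 - <<'E'
from h import *
s,p,yw,M=yawtcp();print(p,np.degrees(yw),s['time_s'],s['gripper_width'],s['grip_force'])
f=grab_frame('wrist');save('w16.png',f)
for r in (240,270,290): print([int(f['color'][r,u].mean()) for u in range(205,320,3)])
E
```

```text
[ 0.57594062 -0.18118551  0.08941827] 2.960878589384913 36.0 0.038136876259052765 60.34208536148071
[66, 69, 41, 28, 14, 50, 65, 62, 69, 69, 68, 75, 76, 72, 73, 74, 72, 75, 74, 80, 75, 71, 77, 74, 74, 72, 74, 72, 69, 68, 62, 61, 108, 66, 63, 67, 79, 64, 21]
[16, 17, 13, 41, 17, 29, 66, 69, 72, 68, 68, 70, 71, 72, 77, 76, 77, 76, 74, 75, 77, 76, 72, 74, 73, 75, 71, 68, 67, 65, 62, 51, 11, 14, 16, 27, 63, 65, 65]
[20, 25, 13, 105, 20, 23, 62, 68, 70, 67, 68, 73, 74, 74, 75, 75, 75, 79, 76, 77, 74, 74, 70, 74, 69, 69, 71, 67, 61, 61, 61, 59, 19, 14, 19, 16, 28, 47, 24]
```

Request:
play_rows(steps=[{"dp": [-0.05, -0.4, 0], "rotation": [0, 0, -0.0143]}, {"dp": [-0.01, -0.4, 0], "rotation": [0, 0, -0.0143]}, {"dp": [0.02, -0.4, 0], "rotation": [0, 0, -0.0143]}, {"dp": [0.06, -0.4, 0], "rotation": [0, 0, -0.0143]}, {"dp": [0.1, -0.39, 0], "rotation": [0, 0, -0.0143]}])

```text
time_s: 36.55
eef_pos: [0.5593, -0.0816, 0.0895]
eef_rot: [0.0, 0.968, 0.25, 0.0]
force: [0.1, -0.5, -1.4]
gripper_width: 0.038
grip_force: 60.3
```

Request:
play_rows(steps=[{"dp": [0.13, -0.38, 0], "rotation": [0, 0, -0.0143]}, {"dp": [0.16, -0.37, 0], "rotation": [0, 0, -0.0143]}, {"dp": [0.2, -0.35, 0], "rotation": [0, 0, -0.0143]}, {"dp": [0.23, -0.33, 0], "rotation": [0, 0, -0.0143]}, {"dp": [0.26, -0.31, 0], "rotation": [0, 0, -0.0143]}])

```text
time_s: 37.05
eef_pos: [0.5425, 0.0177, 0.0895]
eef_rot: [0.0, 0.888, 0.459, 0.0]
force: [0.6, 0.2, -1.1]
gripper_width: 0.0381
grip_force: 60.3
```

Request:
play_rows(steps=[{"dp": [0.28, -0.29, 0], "rotation": [0, 0, -0.0143]}, {"dp": [0.31, -0.26, 0], "rotation": [0, 0, -0.0143]}, {"dp": [0.33, -0.23, 0], "rotation": [0, 0, -0.0143]}, {"dp": [0.35, -0.2, 0], "rotation": [0, 0, -0.0143]}, {"dp": [0.36, -0.17, 0], "rotation": [0, 0, -0.0143]}])

```text
time_s: 37.55
eef_pos: [0.5253, 0.1167, 0.0895]
eef_rot: [0.0, 0.764, 0.645, 0.0]
force: [-0.0, -0.1, -1.7]
gripper_width: 0.0378
grip_force: 60.2
```

Request:
play_rows(steps=[{"dp": [0, 0, 0], "rotation": [0, 0, 0]}, {"dp": [0, 0, 0], "rotation": [0, 0, 0]}, {"dp": [0, 0, 0], "rotation": [0, 0, 0]}, {"dp": [0, 0, 0], "rotation": [0, 0, 0]}, {"dp": [0, 0, 0], "rotation": [0, 0, 0]}])

```text
time_s: 38.05
eef_pos: [0.5254, 0.1155, 0.0889]
eef_rot: [0.0, 0.765, 0.643, -0.0]
force: [0.6, 0.4, -1.1]
gripper_width: 0.0378
grip_force: 60.2
```

```bash
python3 - <<'E'
from h import *
s,p,yw,M=yawtcp();print(p,w2m(*p[:2]),np.degrees(yw),s['time_s'],s['gripper_width'],s['grip_force'],s['force'])
f=grab_frame('wrist');save('w17.png',f)
for r in (240,270,): print([int(f['color'][r,u].mean()) for u in range(205,320,3)])
E
```

```text
[0.52540441 0.11548486 0.0889152 ] (np.float64(0.02334656100715148), np.float64(-0.11978486644045548)) 80.10451718718568 38.05 0.03784489240508939 60.24649500846863 [ 0.56820946  0.4355113  -1.13223205]
[88, 89, 50, 49, 41, 109, 146, 93, 97, 95, 99, 102, 101, 101, 103, 103, 101, 104, 105, 105, 100, 105, 103, 104, 100, 101, 98, 95, 95, 91, 86, 83, 152, 88, 87, 86, 78, 37, 37]
[25, 23, 27, 62, 26, 40, 91, 92, 98, 96, 96, 101, 102, 100, 101, 106, 102, 105, 102, 103, 103, 103, 102, 100, 98, 99, 97, 97, 90, 87, 83, 71, 23, 6, 25, 37, 89, 87, 84]
```

Request:
play_rows(steps=[{"dp": [0, 0, 0.35], "rotation": [0, 0, 0]}, {"dp": [0, 0, 0.45], "rotation": [0, 0, 0]}, {"dp": [0, 0, 0.4], "rotation": [0, 0, 0]}, {"dp": [0, 0, 0.2], "rotation": [0, 0, 0]}, {"dp": [0, 0, 0.1], "rotation": [0, 0, 0]}])

```text
time_s: 38.6
eef_pos: [0.525, 0.116, 0.0131]
eef_rot: [-0.0, 0.765, 0.644, -0.0]
force: [-0.3, 0.4, -2.1]
gripper_width: 0.0381
grip_force: 60.3
```

Request:
play_rows(steps=[{"dp": [0, 0, 0.05], "rotation": [0, 0, 0]}, {"dp": [0, 0, 0], "rotation": [0, 0, 0]}, {"dp": [0, 0, 0], "rotation": [0, 0, 0]}, {"dp": [0, 0, 0], "rotation": [0, 0, 0]}, {"dp": [0, 0, 0], "rotation": [0, 0, 0]}])

```text
time_s: 39.1
eef_pos: [0.5255, 0.1161, 0.0118]
eef_rot: [0.0, 0.765, 0.644, 0.0]
force: [0.2, -0.0, -1.8]
gripper_width: 0.0379
grip_force: 60.3
```

Request:
play_rows(steps=[{"dp": [0, 0, 0], "rotation": [0, 0, 0]}, {"dp": [0, 0, 0], "rotation": [0, 0, 0]}, {"dp": [0, 0, 0], "rotation": [0, 0, 0]}, {"dp": [0, 0, 0], "rotation": [0, 0, 0]}, {"dp": [0, 0, 0], "rotation": [0, 0, 0]}], claw=0.56)

```text
time_s: 39.6
eef_pos: [0.5253, 0.1161, 0.0113]
eef_rot: [-0.0, 0.765, 0.644, 0.0]
force: [-0.4, 0.5, 0.4]
gripper_width: 0.048
grip_force: 0.0
```

Request:
play_rows(steps=[{"dp": [0, -0.1, 0], "rotation": [0, 0, 0]}, {"dp": [0, -0.15, 0], "rotation": [0, 0, 0]}, {"dp": [0, -0.15, 0], "rotation": [0, 0, 0]}, {"dp": [0, -0.15, 0], "rotation": [0, 0, 0]}, {"dp": [0, -0.12, 0], "rotation": [0, 0, 0]}])

```text
time_s: 40.1
eef_pos: [0.4913, 0.122, 0.0114]
eef_rot: [-0.0, 0.765, 0.644, -0.0]
force: [-0.1, -0.1, -0.7]
gripper_width: 0.0481
grip_force: 0.0
```

Request:
play_rows(steps=[{"dp": [0, -0.09, 0], "rotation": [0, 0, 0]}, {"dp": [0, -0.05, 0], "rotation": [0, 0, 0]}, {"dp": [0, -0.02, 0], "rotation": [0, 0, 0]}, {"dp": [0, 0, 0], "rotation": [0, 0, 0]}, {"dp": [0, 0, 0], "rotation": [0, 0, 0]}])

```text
time_s: 40.6
eef_pos: [0.4846, 0.1231, 0.0113]
eef_rot: [0.0, 0.765, 0.644, 0.0]
force: [0.5, 0.1, 1.1]
gripper_width: 0.0481
grip_force: 0.0
```

```bash
python3 - <<'E'
from h import *
s,p,yw,M=yawtcp();print(p,w2m(*p[:2]),np.degrees(yw),s['time_s'],s['gripper_width'],s['grip_force'],s['force'])
f=grab_frame('wrist');save('w18.png',f);lab(f,(270,))
E
```

```text
[0.48460527 0.12313328 0.01134694] (np.float64(-0.01816003428612987), np.float64(-0.1192648956824354)) 80.16504171188726 40.6 0.048060786730264475 0.0 [0.45885081 0.05075324 1.12919136]
270 [(120, 9, 27), (15, 140, 109), (14, 135, 121), (16, 52, 163), (15, 47, 168), (69, 84, 88), (70, 109, 77), (70, 111, 83), (70, 100, 87), (71, 66, 54), (30, 11, 24), (15, 32, 32), (48, 32, 40), (67, 110, 81), (69, 104, 86), (69, 108, 78), (70, 115, 80), (22, 40, 140), (15, 48, 166), (14, 76, 148), (15, 140, 120), (16, 143, 112), (34, 67, 53), (65, 130, 45), (73, 148, 43), (69, 93, 44), (170, 29, 26), (100, 35, 22), (60, 13, 19), (24, 41, 31), (9, 21, 84), (11, 22, 92)]
```

View pics/w18.png

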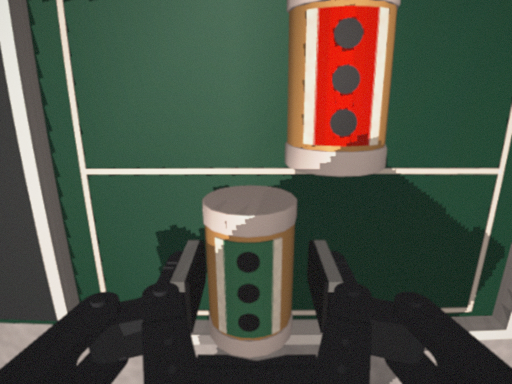

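Green label is up (dots 248, tube centre ~250). Lift for an overview of the whole mat.

Request:
play_rows(steps=[{"dp": [0, -0.05, 0], "rotation": [0, 0, 0]}, {"dp": [0, 0, -0.4], "rotation": [0, 0, 0]}, {"dp": [0, 0, -0.6], "rotation": [0, 0, 0]}, {"dp": [0, 0, -0.8], "rotation": [0, 0, 0]}, {"dp": [0.2, 0.06, -0.8], "rotation": [0, 0, 0]}])

```text
time_s: 41.15
eef_pos: [0.4856, 0.132, 0.1424]
eef_rot: [-0.0, 0.765, 0.644, -0.001]
force: [0.1, -0.7, 0.1]
gripper_width: 0.048
grip_force: 0.0
```

Request:
play_rows(steps=[{"dp": [0.4, 0.06, -0.8], "rotation": [0, 0, 0]}, {"dp": [0.4, 0.1, -0.8], "rotation": [0, 0, 0]}, {"dp": [0, 0.1, -0.8], "rotation": [0, 0, 0]}, {"dp": [0, 0, 0], "rotation": [0, 0, 0]}, {"dp": [0, 0, 0], "rotation": [0, 0, 0]}], claw=0)

```text
time_s: 41.65
eef_pos: [0.5064, 0.1701, 0.262]
eef_rot: [0.0, 0.765, 0.644, 0.001]
force: [-0.1, 0.5, -0.4]
gripper_width: -0.0
grip_force: 0.0
```

```bash
python3 - <<'E'
from h import *
import pickle
s,p,yw,M=yawtcp();print(p,np.degrees(yw),s['time_s'],s['gripper_width'])
f=grab_frame('wrist');pickle.dump(f,open('w19.pkl','wb'))
cv2.imwrite('pics/w19.png',cv2.resize(f['color'],(800,600),interpolation=2)[...,::-1])
E
```

```text
[0.50642949 0.17013731 0.26195795] 80.15753946638152 41.65 -3.83171067701158e-05
```

View pics/w19.png

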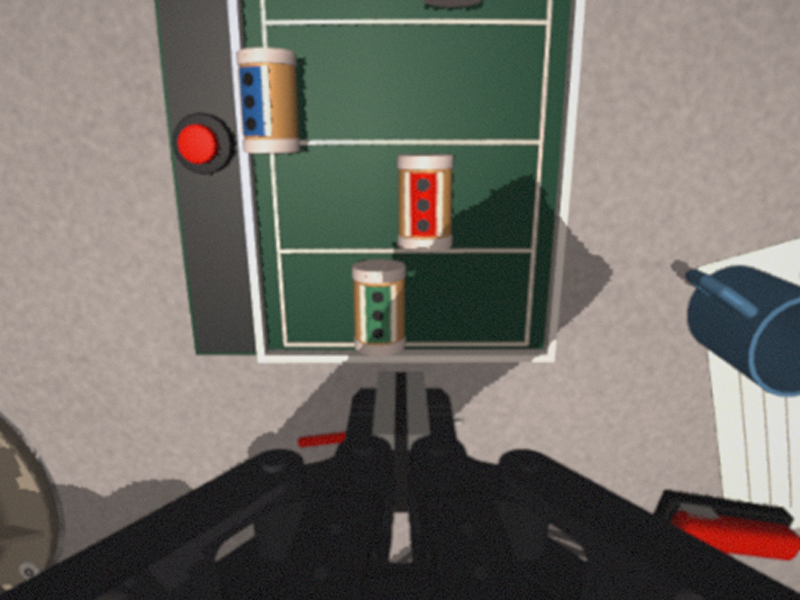

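Overview (800 px): red (425,202) and green (379,307) are label-up. Blue (269,100) was knocked over to the button-side rim, its label now tipped toward −x. The bottom of yellow is just out of view at the top. Measure blue and yellow.

```bash
python3 - <<'E'
from h import *
import pickle
f=pickle.load(open('w19.pkl','rb'));s=.64
def ang(c,us,vs):
    ax=np.array([np.cos(MAT[2]),np.sin(MAT[2])]);o,d=ray(f,us*s,vs*s)
    O=np.array([(o[:2]-c[:2])@ax,o[2]-.02]);D=np.array([d[:2]@ax,d[2]]);t=-(O@D)/(D@D);q=O+t*D;h=np.hypot(*q)
    if h<.02:q=q-D/np.hypot(*D)*np.sqrt(.0004-h*h)
    return np.degrees(np.arctan2(q[0],q[1])).round(1)
for n,u,v,us,vs in(('blue',268.5,100,249.5,101),('red',425,202,423.5,205),('green',379,307,377.5,316)):
    c=at(f,u*s,v*s,.02);print(n,c.round(4),np.round(w2m(*c[:2]),4),'label',ang(c,us,vs))
e1=at(f,267*s,53*s,.03);e2=at(f,272*s,147*s,.03);d=e1-e2;print('blue axis',np.degrees(np.arctan2(d[1],d[0])))
b=at(f,197*s,144*s,.022);print('button',b,np.round(w2m(*b[:2]),4))
g=grab_frame('side');c=g['color'][110:200,185:295];sc=grab_frame('scene')['color'][115:215,215:345]
save('side20.png',g)
cv2.imwrite('pics/v20.png',np.hstack([cv2.resize(c,(400,400),interpolation=2),cv2.resize(sc,(400,400),interpolation=2)])[...,::-1])
E
```

```text
blue [0.4334 0.2839 0.02  ] [-0.0963  0.0303] label -24.9
red [0.529  0.1955 0.02  ] [ 0.0131 -0.0403] label -5.7
green [0.4813 0.1222 0.02  ] [-0.0212 -0.1208] label -1.1
blue axis 79.73136746164073
button [0.37674525 0.2643182  0.022     ] [-0.1487  0.0013]
```

View pics/v20.png

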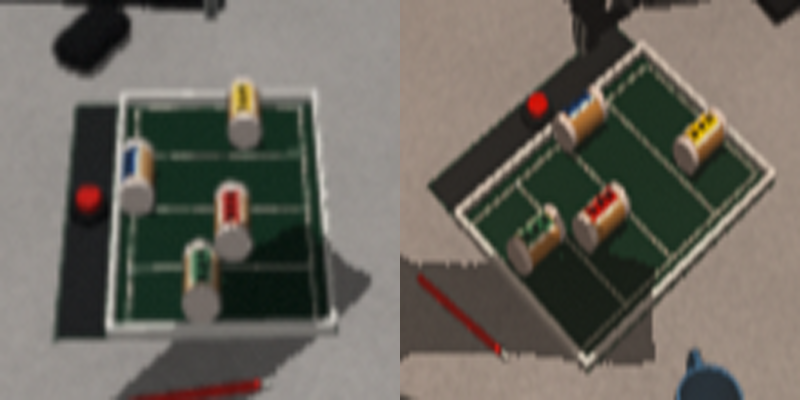

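Yellow (left crop (242,98), right crop (703,130)), red and green are label-up. Only blue needs about +25° (≈9 mm) of roll toward +x. I'll straddle it above the rim and push gently.

```bash
python3 - <<'E'
from h import *
x,y=m2w(-.0963,.036);print(x,y)
plan([(x,y,.10,80.1,6)])
E
```

```text
0.43432341950135406 0.289520708098479
    [0.35, -0.3, 0.53] 0.0 
    [0.35, -0.3, 0.54] 0.0 
    [0.35, -0.3, 0.53] 0.0 
    [0.36, -0.3, 0.54] 0.0001 
    [0.35, -0.31, 0.53] 0.0 
    [0.36, -0.3, 0.54] 0.0001 
-> [0.4345 0.2896 0.0998] 80.1
```

Request:
play_rows(steps=[{"dp": [0.42, -0.36, 0.5], "rotation": [0, 0, 0]}, {"dp": [0.42, -0.36, 0.5], "rotation": [0, 0, 0]}, {"dp": [0.42, -0.36, 0.5], "rotation": [0, 0, 0]}, {"dp": [0.43, -0.36, 0.5], "rotation": [0, 0, 0]}, {"dp": [0.43, -0.37, 0.5], "rotation": [0, 0, 0]}], claw=0.64)

```text
time_s: 42.3
eef_pos: [0.4339, 0.2903, 0.1345]
eef_rot: [-0.0, 0.765, 0.644, -0.001]
force: [0.6, 0.5, -0.3]
gripper_width: 0.0548
grip_force: 0.0
```

Request:
play_rows(steps=[{"dp": [0, 0, 0.3], "rotation": [0, 0, 0]}, {"dp": [0, 0, 0.2], "rotation": [0, 0, 0]}, {"dp": [0, 0, 0], "rotation": [0, 0, 0]}, {"dp": [0, 0, 0], "rotation": [0, 0, 0]}, {"dp": [0, 0, 0], "rotation": [0, 0, 0]}])

```text
time_s: 42.8
eef_pos: [0.436, 0.2897, 0.1121]
eef_rot: [0.0, 0.765, 0.643, 0.001]
force: [-0.6, -0.0, -0.8]
gripper_width: 0.055
grip_force: 0.0
```

```bash
python3 - <<'E'
from h import *
s,p,yw,M=yawtcp();print(p,w2m(*p[:2]),np.degrees(yw),s['time_s'],s['gripper_width'])
f=grab_frame('wrist');save('w21.png',f);lab(f,(230,255))
E
```

```text
[0.43597591 0.2896506  0.11212871] (np.float64(-0.0946944470695903), np.float64(0.036412073777756813)) 80.10012063329613 42.8 0.05504800654259797
230 [(15, 9, 56), (170, 13, 57), (20, 44, 35), (38, 18, 56), (58, 26, 139), (40, 3, 244), (21, 15, 233), (107, 151, 149), (115, 53, 63), (133, 54, 33), (0, 0, 33), (105, 172, 104), (107, 160, 105), (17, 47, 186), (15, 65, 176), (15, 141, 146), (15, 139, 141), (15, 143, 132), (14, 138, 116), (33, 34, 90), (33, 34, 90), (30, 28, 90), (33, 32, 88), (24, 29, 89), (28, 34, 90), (30, 34, 89), (27, 29, 88), (33, 36, 79), (30, 29, 78), (27, 33, 78), (33, 32, 80), (30, 29, 78)]
255 [(70, 11, 68), (23, 15, 68), (0, 7, 70), (0, 7, 73), (68, 49, 78), (24, 5, 244), (25, 6, 245), (74, 115, 51), (58, 48, 101), (12, 36, 229), (13, 19, 245), (9, 41, 179), (9, 43, 174), (10, 41, 169), (9, 39, 168), (13, 40, 148), (20, 24, 96), (69, 77, 56), (68, 72, 53), (76, 121, 55), (74, 106, 48), (75, 118, 52), (68, 123, 52), (76, 109, 49), (66, 91, 53), (72, 104, 49), (74, 100, 56), (73, 120, 51), (0, 43, 30), (132, 40, 32), (143, 30, 34), (10, 23, 99)]
```

View pics/w21.png

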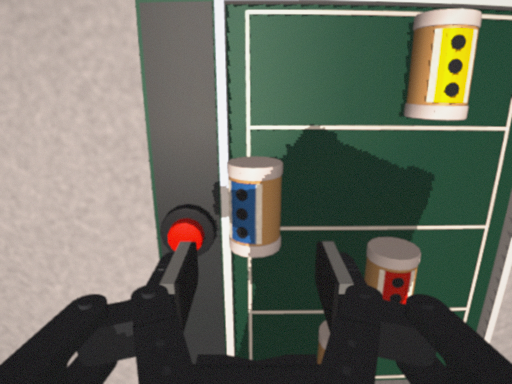

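```bash
python3 - <<'E'
from h import *
f=grab_frame('wrist')
c=at(f,255.5,207,.02);print(np.round(w2m(*c[:2]),4))
s,p,yw,M=yawtcp();print(w2m(*p[:2]))
e=at(f,222,250,.013);print('rim top mid',np.round(w2m(*e[:2]),4))
e=at(f,186,238,.022);print('button',np.round(w2m(*e[:2]),4))
E
```

```text
[-0.0957  0.0268]
(np.float64(-0.09489385157264062), np.float64(0.03651141630655934))
rim top mid [-0.1225 -0.0124]
button [-0.1487  0.0024]
```

Request:
play_rows(steps=[{"dp": [0, -0.03, 0.5], "rotation": [0, 0, 0]}, {"dp": [0, 0, 0.5], "rotation": [0, 0, 0]}, {"dp": [0, 0, 0.5], "rotation": [0, 0, 0]}, {"dp": [0, 0, 0.26], "rotation": [0, 0, 0]}, {"dp": [0, 0, 0.1], "rotation": [0, 0, 0]}])

```text
time_s: 43.4
eef_pos: [0.4334, 0.29, 0.0176]
eef_rot: [-0.0, 0.765, 0.644, -0.001]
force: [0.1, -0.6, -0.2]
gripper_width: 0.0551
grip_force: 0.0
```

Request:
play_rows(steps=[{"dp": [0, 0, 0], "rotation": [0, 0, 0]}, {"dp": [0, 0.06, 0], "rotation": [0, 0, 0]}, {"dp": [0, 0.06, 0], "rotation": [0, 0, 0]}, {"dp": [0, 0.03, 0], "rotation": [0, 0, 0]}, {"dp": [0, 0.03, 0], "rotation": [0, 0, 0]}])

```text
time_s: 43.9
eef_pos: [0.443, 0.2887, 0.0188]
eef_rot: [0.0, 0.765, 0.644, 0.0]
force: [0.1, 0.2, -0.7]
gripper_width: 0.055
grip_force: 0.0
```

Request:
play_rows(steps=[{"dp": [0, 0.03, 0], "rotation": [0, 0, 0]}, {"dp": [0, 0.02, 0], "rotation": [0, 0, 0]}, {"dp": [0, 0.02, 0], "rotation": [0, 0, 0]}, {"dp": [0, 0, 0], "rotation": [0, 0, 0]}, {"dp": [0, 0, 0], "rotation": [0, 0, 0]}])

```text
time_s: 44.4
eef_pos: [0.4459, 0.2881, 0.0183]
eef_rot: [-0.0, 0.765, 0.644, -0.0]
force: [0.5, -0.1, 0.2]
gripper_width: 0.0546
grip_force: 0.0
```

```bash
python3 - <<'E'
from h import *
s,p,yw,M=yawtcp();print(p,w2m(*p[:2]),s['force'],s['time_s'])
f=grab_frame('wrist');save('w22.png',f);lab(f,(270,))
E
```

```text
[0.44591335 0.2881362  0.01832204] (np.float64(-0.08464461792093277), np.float64(0.036628753965607955)) [ 0.53421038 -0.08980046  0.15127414] 44.4
270 [(15, 47, 200), (108, 78, 134), (105, 165, 122), (106, 155, 120), (0, 26, 39), (145, 36, 42), (173, 25, 41), (60, 12, 43), (113, 42, 49), (106, 158, 132), (107, 164, 131), (106, 168, 129), (16, 42, 224), (19, 41, 223), (14, 63, 216), (15, 142, 178), (16, 144, 166), (15, 141, 164), (14, 139, 150), (16, 123, 118), (71, 101, 63), (74, 107, 62), (73, 105, 63), (72, 121, 59), (71, 100, 64), (75, 118, 65), (73, 106, 60), (73, 102, 65), (75, 13, 38), (90, 23, 34), (15, 34, 30), (170, 21, 37)]
```

Request:
play_rows(steps=[{"dp": [0, 0.02, 0], "rotation": [0, 0, 0]}, {"dp": [0, 0.02, 0], "rotation": [0, 0, 0]}, {"dp": [0, 0.02, 0], "rotation": [0, 0, 0]}, {"dp": [0, 0.01, 0], "rotation": [0, 0, 0]}, {"dp": [0, 0, 0], "rotation": [0, 0, 0]}])

```text
time_s: 44.95
eef_pos: [0.4495, 0.2875, 0.0184]
eef_rot: [-0.0, 0.765, 0.644, 0.0]
force: [-0.2, -0.2, -0.2]
gripper_width: 0.0549
grip_force: 0.0
```

Request:
play_rows(steps=[{"dp": [0, -0.04, 0], "rotation": [0, 0, 0]}, {"dp": [0, 0, 0], "rotation": [0, 0, 0]}, {"dp": [0, 0, 0], "rotation": [0, 0, 0]}, {"dp": [0, 0, 0], "rotation": [0, 0, 0]}, {"dp": [0, 0, 0], "rotation": [0, 0, 0]}])

```text
time_s: 45.45
eef_pos: [0.4475, 0.2879, 0.0183]
eef_rot: [-0.0, 0.765, 0.644, 0.0]
force: [0.5, -0.4, -0.6]
gripper_width: 0.0543
grip_force: 0.0
```

```bash
python3 - <<'E'
from h import *
s,p,yw,M=yawtcp();print(p,w2m(*p[:2]),s['force'],s['time_s'])
f=grab_frame('wrist');save('w23.png',f)
E
```

```text
[0.44746744 0.28789402 0.01834805] (np.float64(-0.08307202590849752), np.float64(0.03665737459468388)) [ 0.50865823 -0.35390611 -0.58820289] 45.45
```

View pics/w23.png

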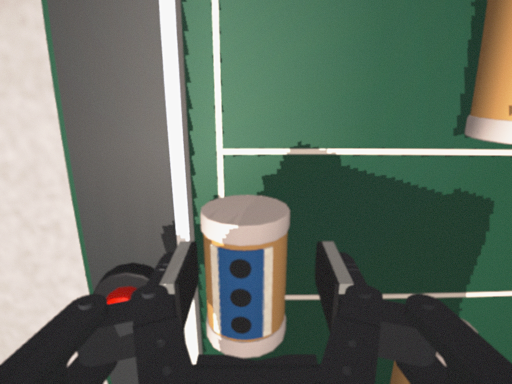

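Blue label is now up (dots 240, tube centre ~246, about −5°). Lift off and go above the button with the fingers shut, checking the labels numerically with the scene camera.

Request:
play_rows(steps=[{"dp": [0, 0, -0.3], "rotation": [0, 0, 0]}, {"dp": [0, 0, -0.5], "rotation": [0, 0, 0]}, {"dp": [0, 0, -0.5], "rotation": [0, 0, 0]}, {"dp": [0, 0, -0.5], "rotation": [0, 0, 0]}, {"dp": [0, 0, 0], "rotation": [0, 0, 0]}])

```text
time_s: 46.0
eef_pos: [0.4488, 0.2891, 0.1123]
eef_rot: [0.0, 0.765, 0.644, 0.002]
force: [0.4, -0.3, -0.9]
gripper_width: 0.0547
grip_force: 0.0
```

```bash
python3 - <<'E'
from h import *
x,y=m2w(-.149,.001);print(x,y)
plan([(x,y,.07,80.1,5)])
for n in('scene','side'):
    f=grab_frame(n);save(n+'24.png',f);hsv=cv2.cvtColor(f['color'],cv2.COLOR_RGB2HSV)
    m0=np.zeros(hsv.shape[:2],np.uint8);q=proj(f,[[*m2w(a,b),0.02] for a,b in((-.115,-.166),(-.115,.166),(.115,.166),(.115,-.166))])
    cv2.fillConvexPoly(m0,q.astype(np.int32),255)
    for k,lo,hi in(('red',(0,190,80),(5,255,255)),('blue',(100,120,60),(115,255,255)),('yel',(22,150,120),(32,255,255)),('green',(62,60,60),(80,140,255))):
        m=cv2.inRange(hsv,lo,hi)&m0;c=np.argwhere(m>0)
        if k!='green' and len(c): u=np.median(c,0)[::-1];w=at(f,*u,.039);print(n,k,len(c),u,np.round(w2m(*w[:2]),4))
E
```

```text
0.37639063950321816 0.26410254526778676
    [-0.15, -0.27, 0.17] 0.0 
    [-0.15, -0.27, 0.17] 0.0001 
    [-0.15, -0.27, 0.17] 0.0 
    [-0.14, -0.27, 0.17] 0.0001 
    [-0.15, -0.26, 0.17] 0.0 
-> [0.3765 0.2641 0.0698] 80.1
scene red 5 [281. 166.] [ 0.0162 -0.0387]
scene blue 1 [276. 142.] [-0.085   0.0329]
scene yel 27 [313. 146.] [0.0285 0.1285]
side blue 3 [223. 147.] [-0.0894  0.0231]
side yel 16 [252.  131.5] [0.0328 0.1293]
```

Request:
play_rows(steps=[{"dp": [-0.15, -0.27, 0], "rotation": [0, 0, 0]}, {"dp": [-0.15, -0.27, 0], "rotation": [0, 0, 0]}, {"dp": [-0.15, -0.27, 0], "rotation": [0, 0, 0]}, {"dp": [-0.15, -0.27, 0], "rotation": [0, 0, 0]}, {"dp": [-0.15, -0.27, 0], "rotation": [0, 0, 0]}], claw=0)

```text
time_s: 46.6
eef_pos: [0.3734, 0.2619, 0.1078]
eef_rot: [-0.0, 0.765, 0.644, -0.001]
force: [0.1, -0.7, -0.9]
gripper_width: -0.0
grip_force: 0.0
```

Request:
play_rows(steps=[{"dp": [0, 0, 0.5], "rotation": [0, 0, 0]}, {"dp": [0, 0, 0.5], "rotation": [0, 0, 0]}, {"dp": [0, 0, 0.4], "rotation": [0, 0, 0]}, {"dp": [0, 0, 0], "rotation": [0, 0, 0]}, {"dp": [0, 0, 0], "rotation": [0, 0, 0]}])

```text
time_s: 47.1
eef_pos: [0.374, 0.2625, 0.0383]
eef_rot: [-0.0, 0.765, 0.644, -0.001]
force: [-0.3, 0.0, 0.3]
gripper_width: 0.0002
grip_force: 0.0
```

```bash
python3 - <<'E'
from h import *
s,p,yw,M=yawtcp();print(p,w2m(*p[:2]),s['force'],s['time_s'],s['gripper_width'])
E
```

```text
[0.37401184 0.26247294 0.03830834] (np.float64(-0.15106319657313594), np.float64(-0.0010143223886811131)) [-0.28397518  0.04952803  0.34985767] 47.1 0.000215489383412913
```

Request:
play_rows(steps=[{"dp": [0, 0.04, 0.2], "rotation": [0, 0, 0]}, {"dp": [0, 0, 0.14], "rotation": [0, 0, 0]}, {"dp": [0, 0, 0.06], "rotation": [0, 0, 0]}, {"dp": [0, 0, 0.04], "rotation": [0, 0, 0]}, {"dp": [0, 0, 0], "rotation": [0, 0, 0]}])

```text
time_s: 47.6
eef_pos: [0.3769, 0.2621, 0.0164]
eef_rot: [0.0, 0.765, 0.644, 0.0]
force: [3.6, -2.0, 4.6]
gripper_width: 0.0
grip_force: 2.3
```

Request:
play_rows(steps=[{"dp": [0, 0, 0.02], "rotation": [0, 0, 0]}, {"dp": [0, 0, 0.01], "rotation": [0, 0, 0]}, {"dp": [0, 0, 0], "rotation": [0, 0, 0]}, {"dp": [0, 0, 0], "rotation": [0, 0, 0]}, {"dp": [0, 0, 0], "rotation": [0, 0, 0]}])

```text
time_s: 48.1
eef_pos: [0.3769, 0.2621, 0.0157]
eef_rot: [0.0, 0.765, 0.644, 0.0]
force: [-1.4, -5.8, 23.7]
gripper_width: 0.0003
grip_force: 11.9
```

Request:
play_rows(steps=[{"dp": [0, 0, -0.2], "rotation": [0, 0, 0]}, {"dp": [0, 0, -0.5], "rotation": [0, 0, 0]}, {"dp": [0, 0, -0.8], "rotation": [0, 0, 0]}, {"dp": [0, 0, -0.8], "rotation": [0, 0, 0]}, {"dp": [0, 0, -0.8], "rotation": [0, 0, 0]}])

```text
time_s: 48.6
eef_pos: [0.3756, 0.2621, 0.1714]
eef_rot: [-0.0, 0.765, 0.644, -0.0]
force: [0.2, -0.1, 0.1]
gripper_width: 0.0001
grip_force: 0.0
```

Request:
play_rows(steps=[{"dp": [0, 0.3, -0.6], "rotation": [0, 0, 0]}, {"dp": [0, 0.5, -0.4], "rotation": [0, 0, 0]}, {"dp": [0, 0.5, 0], "rotation": [0, 0, 0]}, {"dp": [0, 0.3, 0], "rotation": [0, 0, 0]}, {"dp": [0, 0, 0], "rotation": [0, 0, 0]}])

```text
time_s: 49.1
eef_pos: [0.4562, 0.2478, 0.2192]
eef_rot: [-0.001, 0.766, 0.643, -0.0]
force: [-0.4, -0.4, 0.6]
gripper_width: -0.0002
grip_force: 0.0
```

```bash
python3 - <<'E'
from h import *
s,p,yw,M=yawtcp();print(p,w2m(*p[:2]),s['force'],s['time_s'],s['gripper_width'])
f=grab_frame('wrist');save('w25.png',f);hsv=cv2.cvtColor(f['color'],cv2.COLOR_RGB2HSV)
for k,lo,hi in(('red',(0,190,80),(5,255,255)),('blue',(100,120,60),(115,255,255)),('yel',(22,150,90),(32,255,255)),('green',(62,60,70),(80,130,255)),('brown',(8,100,60),(18,190,255))):
    m=cv2.inRange(hsv,lo,hi);m=cv2.morphologyEx(m,cv2.MORPH_CLOSE,np.ones((3,3)))
    n,l,st,ce=cv2.connectedComponentsWithStats(m)
    for i in range(1,n):
        if st[i,4]>150: w=at(f,*ce[i],.039);print(k,st[i].tolist(),np.round(w2m(*w[:2]),4))
E
```

```text
[0.45616126 0.24784617 0.21919814] (np.float64(-0.06762227258558644), np.float64(-0.0012994170102159867)) [-0.36876367 -0.39195101  0.62664673] 49.1 -0.00017604572832921958
red [165, 147, 27, 26, 546] [-0.1451  0.0061]
red [325, 183, 18, 40, 470] [ 0.0102 -0.0387]
blue [225, 114, 18, 45, 580] [-0.0898  0.0296]
yel [352, 0, 24, 54, 903] [0.0269 0.1269]
green [208, 0, 20, 279, 2205] [-0.1054  0.0415]
green [225, 0, 199, 76, 11546] [-0.0175  0.117 ]
green [393, 0, 48, 286, 2887] [0.0886 0.0292]
green [227, 80, 188, 74, 9838] [0.0009 0.0535]
green [157, 143, 14, 142, 165] [-0.1644 -0.0515]
green [370, 159, 36, 64, 743] [ 0.0704 -0.0381]
green [230, 171, 41, 53, 1446] [-0.0796 -0.0325]
green [231, 228, 24, 20, 296] [-0.0856 -0.0754]
green [321, 228, 76, 54, 2700] [ 0.0499 -0.1025]
green [290, 256, 18, 34, 321] [-0.0215 -0.1168]
brown [338, 0, 17, 56, 490] [0.0092 0.125 ]
brown [217, 111, 38, 49, 491] [-0.0831  0.0323]
brown [313, 178, 39, 45, 440] [ 0.005 -0.033]
```

Every label is where it should be, and the button bottomed out at 24 N and was released. The arm is clear, so I'm handing in.

```bash
python3 -c "
from station import close_job
print(close_job())"
```

```text
the job is handed in; nothing more can be done
None
```

I laid all four tubes (yellow, blue, red, green) label-up on the mat, each within about 8° by the last wrist picture, pressed and released the shutter button, and handed the job in; no verdict came back, and I viewed 15 pictures, one over the limit of 14.

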